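# Open the ring-blank tubes for the day's work

## Task

The three stock tubes of ring blanks are wanted open at the bench. First stand all three upright and fully home in the deep holes of the bench block, leaving their bungs in; then work out the tight rubber bung of each tube that still has one (one tube may be open already), rocking it side to side as you draw it up so that the tube stays down in its hole. Put the bungs in the white dish, leave the open tubes standing in the block, and do not disturb the anvil block, the hammer or the wire spool.

Things in the scene. Friction and masses are not known exactly. Their poses are not given: they have to be found in the camera images.
- block: dark hardwood bench block, 250 x 84 x 38 mm, screwed to the bench; origin under its centre, x along its length, z up. Three deep round holes in a row along x at -80, 0 and +80 mm: 42.5 mm across, 32 mm deep (floor 6 mm above the bench), mouths chamfered 3 mm. They hold a tube while its bung is worked; empty at the start
- block_hole0 (a point): centre of the mouth of block hole 0 (x = -80 mm along the block), 38 mm above the bench; its axes are the block's
- block_hole1 (a point): centre of the mouth of block hole 1 (x = 0 mm along the block), 38 mm above the bench; its axes are the block's
- block_hole2 (a point): centre of the mouth of block hole 2 (x = 80 mm along the block), 38 mm above the bench; its axes are the block's
- stand: lighter wooden stock stand, 165 x 165 x 16 mm, fixed; origin under its centre, z up. Four shallow wells at x, y = +-40 mm, 44 mm across and 10 mm deep (floor 6 mm above the bench), of which the three stock tubes take up three at the start. Too shallow to hold a tube while its bung is worked
- tube0_mid (a point): centre (40 mm above the bottom) of clear stock tube 0: 40 mm across, 80 mm tall, about 0.45 kg with its column of brass ring blanks; z towards its mouth. Loose. Centre 46 mm above the bench in the stand, and also when home in the block. A straight pull on the bung meets about 13 N and lifts the tube along; rocked in a block hole, the bung walks out
- tube1_mid (a point): centre (40 mm above the bottom) of clear stock tube 1: 40 mm across, 80 mm tall, about 0.45 kg with its column of brass ring blanks; z towards its mouth. Loose. Centre 46 mm above the bench in the stand, and also when home in the block. A straight pull on the bung meets about 13 N and lifts the tube along; rocked in a block hole, the bung walks out
- tube2_mid (a point): centre (40 mm above the bottom) of clear stock tube 2: 40 mm across, 80 mm tall, about 0.45 kg with its column of brass ring blanks; z towards its mouth. Loose. Centre 46 mm above the bench in the stand, and also when home in the block. A straight pull on the bung meets about 13 N and lifts the tube along; rocked in a block hole, the bung walks out
- bung0_mid (a point): centre of tube 0's tight red rubber bung, 41 mm long on its axis z: 16 mm plug inside the tube, flange 38 mm across, 3 mm thick on the rim, then a round grip knob 25 mm across, 22 mm tall, its top 20.5 mm above this point. 30 g; None if its tube is already open. Home, 44.5 mm above the tube's centre. Rock it 0.1-0.2 rad each way about its flange, drawing it up about 1 mm a rock; free about 10 mm up
- bung1_mid (a point): centre of tube 1's tight red rubber bung, 41 mm long on its axis z: 16 mm plug inside the tube, flange 38 mm across, 3 mm thick on the rim, then a round grip knob 25 mm across, 22 mm tall, its top 20.5 mm above this point. 30 g; None if its tube is already open. Home, 44.5 mm above the tube's centre. Rock it 0.1-0.2 rad each way about its flange, drawing it up about 1 mm a rock; free about 10 mm up
- bung2_mid (a point): centre of tube 2's tight red rubber bung, 41 mm long on its axis z: 16 mm plug inside the tube, flange 38 mm across, 3 mm thick on the rim, then a round grip knob 25 mm across, 22 mm tall, its top 20.5 mm above this point. 30 g; None if its tube is already open. Home, 44.5 mm above the tube's centre. Rock it 0.1-0.2 rad each way about its flange, drawing it up about 1 mm a rock; free about 10 mm up
- dish: white ceramic bung dish, open on top, 160 x 120 x 20 mm, walls and floor 4 mm, 0.45 kg; loose on the bench; origin under its centre, x along its 160 mm side
- bench_anvil: bystander: flat square steel anvil block, 64 x 64 x 22 mm, loose; origin under its centre
- hammer: bystander: small hammer, 220 mm long, lying on the bench, loose
- spool: bystander: blue wire spool, 52 mm across, 32 mm tall, standing, loose; origin under its centre
Things that resemble listed ones, but are neither listed nor needed, are in the scene too. What is shaped like the part that bears bung2_mid but pink is not meant. Leave any turquoise look-alike of the part that bears bung1_mid alone.

How it is judged:
By the outcome, as a careful person would: the job done as asked, in the order asked, and still so for the second after the job is handed in, with the robot touching nothing.
Of bung0, bung1, bung2 only 2 to 3 are there at a start; the rules pass over those that are not, and their reading is None.
At some moment in a run one of dish may be knocked a few centimetres aside while the robot is not near it.
It also fails if it takes over 210 s, if anything falls off the work surface, if the arm or the gripper's body presses on something with over 40 N, if the wrist force passes 120 N, or if a joint passes its speed limit or range.

## Robot

A 6-joint arm with a two-finger parallel gripper is mounted at the origin on the work surface. World frame = base frame: x ahead of the robot, y to its left, z up, the work surface at z = 0. Lengths are in m, angles in degrees, forces in N, time in s.
With the tool pointing down it reaches from about 0.3 to 0.75 m from the base axis. Payload 8.5 kg.
Tool frame: the origin (TCP) lies between the finger pads; the fingertips stand 17 mm ahead of it and the grasp point (between the pads) lies 2 mm behind it (env.tip_reach is the distance from the TCP to the fingertips, in m); z points along the fingers, y is the line along which they close (so a half turn about z gives the same grasp; the last joint's range is limited). The gripper opens to 85 mm and grips with 20 to 120 N. Pads are 22 mm wide; open, the fingers measure 114 mm over their backs; the gripper's body (76 mm by 85 mm) begins 54 mm behind the grasp point. The pads swing forward as they close: fully open they stand 13 mm farther back than shut.
Start: joints at [-82.924, 21.807, 74.336, -0, 83.858, -12.336], TCP at [0.183, -0.519, 0.248] pointing down, gripper open.
Joint ranges: [-178.18, 178.18], [-50.72, 133.34], [12.68, 142.11], [-81.47, 261.47], [9.98, 163.14], [-165.26, 165.26]. Speed limits (degrees/s): [136.94, 136.94, 180, 180, 180, 180].

## Interface

Orientations are given as a 3x3 rotation matrix whose columns are the frame's x, y, z axes.
In Python, from rig import env, viewer gives the robot as it stands.
- The arm moves only by the tool move_arm, never from a script. Its argument "motion" is a list of rows, each a list of 2 entries, a list of its own where there are three numbers: the shift along the tool's x, y, z normalised to -1 to 1, where 1 is 50 mm, then the turn, a rotation vector about the tool's x, y, z normalised to -1 to 1, where 1 is 8 degrees. A call has 1 to 20 rows; each row shifts and turns the commanded pose from where the row before left it, along the tool's axes as they then stand; what a row does not reach is not made up. A row lasts 1/10 s, in which the tool goes at most 50 mm and 8.59 degrees, less where a joint would pass 70% of its speed; a pose out of reach is approached as far as the arm can. A call with a number of a shift or a turn outside -1 to 1 is refused whole. A call with a gripper value outside its range is refused whole. "claw" is the closure, from 0 (fully open) to 1 (shut), set as the call begins (left out, the last holds). The fingers move at their own pace and stop on an object; "force" is the grip in N (left out, the last holds). Time passes only in rows, so rows that do not move let the fingers close. It gives the time, the measured TCP pose, the force, the opening and the grip force at its end, in the units of the state.
- env.observe(): the state, without advancing time (a new reading comes with each control period).
- viewer.get_image(name): name is "side" or "top"; returns a dict with "frame" (480x640x3 uint8, red, green, blue), "depth" (480x640 float32, m along the optical axis (not along the pixel's ray), 0 where there is no reading), "fx", "fy", "cx", "cy" (pixels), "k1" (the pictures are not rectified: a ray, as slopes to the right and down, at radius r is drawn at 1 + k1 r^2 times it, then the intrinsics apply), "eye" and "attitude" of the camera in the world. Camera axes: x right, y up, looking along -z (the intrinsics and any distortion apply to the point x, -y, -z); pixel columns grow to the right and rows downward; lengths in m; the calibration is good to about 2 mm. A picture is of the moment at which its call begins.
- env.close_job(): hands the job in; it is judged then, once.
The state is a dict: "time_s": time; "q": joint angles; "qvel": joint speeds; "joint_efforts": joint torques, N m; "position": TCP position; "tool_rot": TCP orientation; "ft_force": force on the tool from outside, world axes, zero at the start; "wrist_torque": the same for the moment, N m; "grip_width": finger opening in m; "gripper_force": force on a finger pad.
Only numpy, scipy, OpenCV 4.12 (cv2) and the standard library are available. Lean on these libraries where they do the work, as an engineer would, in place of code of your own. Each camera call takes 0.05 s, during which the arm holds its last target. There are 200 camera calls.

## Working session

There is one attempt and no reset: what is moved stays moved. The work goes in short steps, Python scripts to look and compute and a tool call to move; the robot and the scene stay as the last step left them, time stands still between calls to the robot, and variables do not carry over. Pictures are saved under pics/ and viewed, at most 14 in all, crops included, and the job is handed in when it is done.

Besides the shell and the picture viewer there is one more tool, called after "Request:" as name(argument=value, ...) on one line, values as JSON. move_arm: Moves the arm, as the interface text tells. Scaled input: -1 to 1 covers 50 mm each way for a shift and 8 degrees each way for a turn. Its arguments: {"type":"object","properties":{"motion":{"type":"array","items":{"type":"array"}},"claw":{"type":"number"},"force":{"type":"number"}},"required":["motion"]}

```bash
ls; mkdir -p pics; python3 - <<'E'
from rig import env, viewer
import cv2,pickle
o=env.observe();print(o['time_s'],o['position'],o['tool_rot'],env.tip_reach)
d={}
for n in("top","side"):
    v=viewer.get_image(n);d[n]=v
    cv2.imwrite(f"pics/{n}0.png",v["frame"][:,:,::-1])
    print(n,{k:v[k] for k in v if k not in("frame","depth")})
pickle.dump(d,open("v0.pkl","wb"))
E
```

```text
pics
0.0 [ 0.18276953 -0.51843999  0.24769326] [[ 9.43156079e-01  3.32350086e-01 -1.75698151e-04]
 [ 3.32349968e-01 -9.43154952e-01  1.49518664e-03]
 [ 3.31214827e-04 -1.46858764e-03 -9.99998867e-01]] 0.017
top {'fx': 443.22643562935315, 'fy': 443.22643562935315, 'cx': 315.70397603897464, 'cy': 238.31405829552244, 'k1': -0.043295100227084486, 'eye': array([0.3861114 , 0.04024746, 1.23616973]), 'attitude': array([[-0.02446889,  0.98756086, -0.15532166],
       [-0.9994746 , -0.02086283,  0.02480475],
       [ 0.02125575,  0.155847  ,  0.98755248]])}
side {'fx': 506.56750968137254, 'fy': 506.56750968137254, 'cx': 315.1393210059936, 'cy': 238.62285675772918, 'k1': -0.10499469064925299, 'eye': array([0.12801002, 0.74406118, 0.73199156]), 'attitude': array([[-0.86479244,  0.31707466, -0.38935548],
       [-0.5019751 , -0.52668664,  0.68601908],
       [ 0.01245094,  0.78871087,  0.61463821]])}
```

View pics/top0.png

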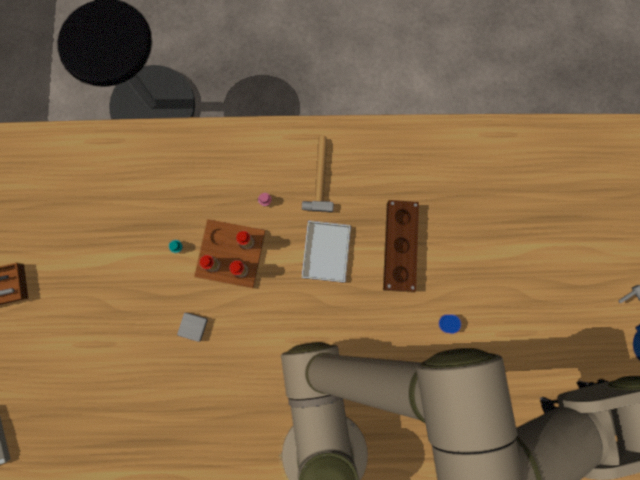

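View pics/side0.png

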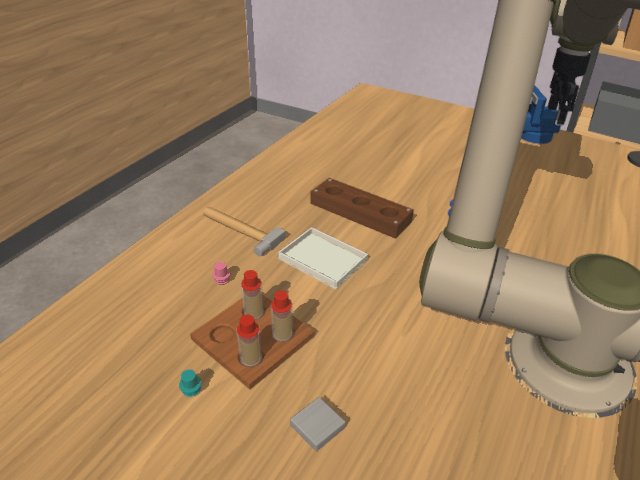

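```bash
cat > h.py <<'E'
import numpy as np,cv2
def rays(v,uv):
    uv=np.asarray(uv,float).reshape(-1,2)
    K=np.array([[v["fx"],0,v["cx"]],[0,v["fy"],v["cy"]],[0,0,1]])
    p=cv2.undistortPoints(uv.reshape(-1,1,2),K,np.array([v["k1"],0,0,0,0.]))[:,0] if False else None
    d=(uv-[v["cx"],v["cy"]])/[v["fx"],v["fy"]]; p=d.copy()
    for _ in range(20): p=d/(1+v["k1"]*(p**2).sum(1,keepdims=True))
    return np.c_[p[:,0],-p[:,1],-np.ones(len(p))]@np.asarray(v["attitude"]).T
def plane(v,uv,z):
    r=rays(v,uv); e=v["eye"]; return e+r*((z-e[2])/r[:,2])[:,None]
def cloud(v):
    h,w=v["depth"].shape; uu,vv=np.meshgrid(np.arange(w),np.arange(h))
    r=rays(v,np.c_[uu.ravel(),vv.ravel()]); return (v["eye"]+r*v["depth"].reshape(-1,1)).reshape(h,w,3)
def proj(v,P):
    c=(np.asarray(P,float).reshape(-1,3)-v["eye"])@np.asarray(v["attitude"]); s=np.c_[c[:,0],-c[:,1]]/-c[:,2:]
    s=s*(1+v["k1"]*(s**2).sum(1,keepdims=True)); return s*[v["fx"],v["fy"]]+[v["cx"],v["cy"]]
def tri(v,a,w,b):
    r=rays(v,a)[0];s=rays(w,b)[0];A=np.c_[r,-s];t=np.linalg.lstsq(A,w["eye"]-v["eye"],rcond=None)[0]
    p=v["eye"]+t[0]*r;q=w["eye"]+t[1]*s;return (p+q)/2,np.linalg.norm(p-q)
def comps(m,amin):
    n,l,s,c=cv2.connectedComponentsWithStats(m.astype(np.uint8));return [(l==i,c[i],s[i]) for i in range(1,n) if s[i,4]>=amin]
E
sed -i '/p=cv2.undist/d' h.py
python3 - <<'E'
from h import *
import pickle
d=pickle.load(open("v0.pkl","rb"))
for n in d:
    v=d[n];C=cloud(v);f=v["frame"].astype(int);R,G,B=f[...,0],f[...,1],f[...,2]
    print(n,"bench z",np.median(C[300:330,60:150,2]) if n=="top" else np.median(C[260:300,100:130,2]))
    red=(R>110)&(G<50)&(B<50)
    for m,c,s in comps(red,25):
        P=C[m];zt=np.percentile(P[:,2],90);t=m&(C[...,2]>zt-.006);ys,xs=np.nonzero(t)
        ctr=[(xs.min()+xs.max())/2,(ys.min()+ys.max())/2]
        print(" red",c.round(1),s,"ztop",zt.round(4),"ctr111",plane(v,[xs.mean(),ys.mean()],.111)[0].round(4),C[t].mean(0).round(4))
    # dish white
    for nm,m,z in(("white",(f.min(2)>150)&(C[...,2]<.04),.02),("blk",(C[...,2]>.031)&(C[...,2]<.045)&(R<130),.038),("stand",(C[...,2]>.011)&(C[...,2]<.02)&(B<60),.016)):
        for mm,c,s in comps(m,700):
            cn=max(cv2.findContours(mm.astype(np.uint8),0,2)[0],key=cv2.contourArea);w=plane(v,cn[:,0],z)[:,:2]
            print(" ",nm,c.round(1),s,cv2.minAreaRect((w*1000).astype(np.float32)))
E
```

```text
top bench z -0.00019366618218130682
 red [241.6 237.2] [236 231  12  14 115] ztop 0.113 ctr111 [0.5727 0.2027 0.111 ] [0.5727 0.2027 0.111 ]
 red [205.  261.5] [200 255  12  14 111] ztop 0.1128 ctr111 [0.5107 0.2971 0.111 ] [0.5087 0.2932 0.1288]
 red [234.9 267.1] [229 260  12  15 139] ztop 0.1124 ctr111 [0.4945 0.2198 0.111 ] [0.4945 0.2198 0.1109]
  white [328.3 252.1] [ 309  224   39   56 1804] ((539.0006103515625, -24.830215454101562), (98.61845397949219, 147.60028076171875), 82.38279724121094)
  blk [401.7 245.6] [ 384  200   35   92 2252] ((551.6788940429688, -225.27268981933594), (86.62187194824219, 250.63040161132812), 84.72850799560547)
  stand [230.1 253.6] [ 195  219   70   70 2372] ((541.7164306640625, 249.06521606445312), (164.6424102783203, 165.45034790039062), 78.05918884277344)
side bench z -0.0008800583337313372
 red [253.9 282.3] [250 277  10  10  45] ztop 0.1056 ctr111 [0.5565 0.2134 0.111 ] [0.5609 0.208  0.1046]
 red [283.8 303.9] [275 299  16  10  52] ztop 0.1064 ctr111 [0.4789 0.2293 0.111 ] [0.4317 0.2986 0.1944]
 red [247.5 328.2] [239 321  19  14 143] ztop 0.1083 ctr111 [0.5006 0.3081 0.111 ] [0.5031 0.3052 0.1068]
  white [360.8  53.7] [  252     0   239   112 19803] ((1110.598388671875, -1594.706787109375), (1231.396240234375, 1706.80615234375), 36.57246398925781)
  white [546.   68.5] [535  41  25  65 700] ((324.2515563964844, -1632.548095703125), (72.0440902709961, 912.2255859375), 5.014853477478027)
  white [322.4 256.8] [ 278  228   90   61 2682] ((536.43359375, -6.859031677246094), (135.00335693359375, 167.51754760742188), 82.3194808959961)
  blk [362.3 201.9] [ 311  178  102   50 1681] ((548.3400268554688, -218.247314453125), (93.47433471679688, 251.4386749267578), 84.70919036865234)
  stand [250.5 341.9] [ 190  295  125   91 3126] ((537.5045776367188, 252.31503295898438), (168.70513916015625, 165.8458251953125), 77.10993957519531)
```

```bash
python3 - <<'E'
from h import *
import pickle
d=pickle.load(open("v0.pkl","rb"));v=d["top"];C=cloud(v);f=v["frame"]
# holes: pixels sunk below block top, inside block outline
h=(C[...,2]<.034)
blk=np.zeros(h.shape,np.uint8);P=np.array([[384,200],[420,200],[418,292],[383,292]])
blk[203:289,387:416]=1
for m,c,s in comps(h&(blk>0),60):
    print("hole",c.round(1),s,plane(v,c,.038)[0].round(4))
w=d["side"];f2=w["frame"].astype(int)
# red full bung blobs in both views -> triangulated blob centre
def redb(v):
    f=v["frame"].astype(int);return comps((f[...,0]>90)&(f[...,1]<45)&(f[...,2]<45)&(f[...,0]<256),60)
for n in d:
    for m,c,s in redb(d[n]):print(n,c.round(1),s)
for P in([.5727,.2027],[.5107,.2971],[.4945,.2198]):
    print(P,proj(v,[P+[.111],P+[.0905]]).round(1).tolist(),proj(w,[P+[.111],P+[.0905]]).round(1).tolist())
# dish outline top by depth
m=(C[...,2]>.012)&(C[...,2]<.03)&(f.min(2)>110)
for mm,c,s in comps(m,60):
    cn=max(cv2.findContours(mm.astype(np.uint8),0,2)[0],key=cv2.contourArea);print("dish rim",c,cv2.minAreaRect((plane(v,cn[:,0],.02)[:,:2]*1000).astype(np.float32)))
a=cv2.resize(f[190:300,160:310],None,fx=4,fy=4,interpolation=cv2.INTER_CUBIC)
b=cv2.resize(w["frame"][250:400,170:330],None,fx=3,fy=3,interpolation=cv2.INTER_CUBIC)
im=np.zeros((890-440+150,800,3),np.uint8);im[:440,:320]=a[:,100:420];im[:450,320:800]=b
cv2.imwrite("pics/crop1.png",im[:450,:,::-1])
E
```

```text
hole [402.7 216.3] [395 209  16  16 182] [ 0.6312 -0.233   0.038 ]
hole [401.8 245.1] [395 238  16  17 188] [ 0.5508 -0.2257  0.038 ]
hole [400.6 274. ] [393 266  17  17 192] [ 0.4714 -0.2182  0.038 ]
top [242.8 237.3] [237 231  13  13 132]
top [206.2 261.7] [200 256  14  13 127]
top [235.9 266.7] [228 260  16  15 162]
[0.5727, 0.2027] [[241.3, 236.2], [242.5, 237.4]] [[249.4, 273.4], [250.1, 281.6]]
[0.5107, 0.2971] [[204.2, 261.0], [206.0, 261.8]] [[246.3, 318.7], [247.2, 327.1]]
[0.4945, 0.2198] [[234.6, 266.7], [235.8, 267.4]] [[280.0, 294.4], [280.3, 302.7]]
dish rim [318.15300546 205.35519126] ((670.751708984375, 5.107818603515625), (81.65447998046875, 20.187719345092773), 88.88094329833984)
dish rim [326.75328947 249.10855263] ((541.8988037109375, -17.094642639160156), (119.77638244628906, 159.72219848632812), 82.301025390625)
dish rim [190.91566265 326.82730924] ((343.4788818359375, 351.46478271484375), (59.440696716308594, 59.950035095214844), 72.10334014892578)
dish rim [291.81578947 456.57017544] ((2.9258956909179688, 87.16061401367188), (71.65782165527344, 22.465795516967773), 3.970811605453491)
```

View pics/crop1.png

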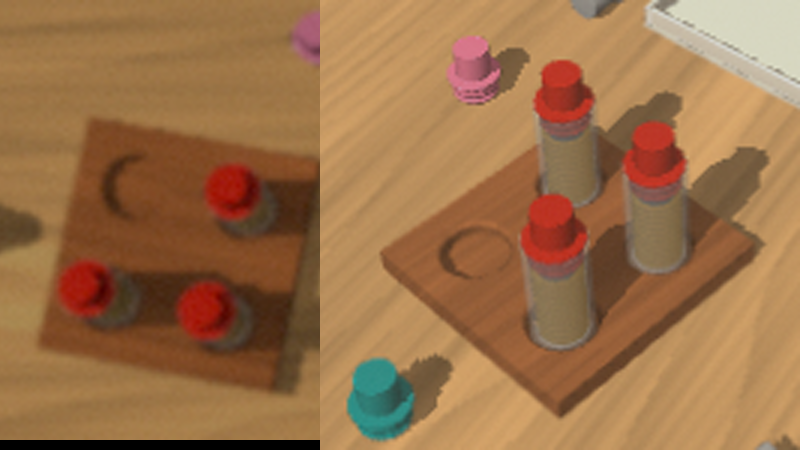

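Request:
move_arm(motion=[[[0,0,0],[0,0,0.77]],[[0,0,0],[0,0,0.77]],[[0,0,0],[0,0,0.77]],[[0,0,0],[0,0,0.77]],[[0.24,-0.76,0],[0,0,0]],[[0.24,-0.76,0],[0,0,0]],[[0.24,-0.76,0],[0,0,0]],[[0.24,-0.76,0],[0,0,0]],[[0.24,-0.76,0],[0,0,0]],[[0.24,-0.76,0],[0,0,0]],[[0.24,-0.76,0],[0,0,0]],[[0.24,-0.76,0],[0,0,0]],[[0.24,-0.76,0],[0,0,0]],[[0.24,-0.76,0],[0,0,0]],[[0.24,-0.76,0],[0,0,0]],[[0.24,-0.76,0],[0,0,0]],[[0.24,-0.76,0],[0,0,0]],[[0.24,-0.76,0],[0,0,0]],[[0.24,-0.76,0],[0,0,0]],[[0,0,0],[0,0,0]]], claw=0.3, force=40)

```text
time_s: 2.1
position: [0.4146, 0.0358, 0.2481]
tool_rot: [[0.996, -0.086, -0.0], [-0.086, -0.996, 0.001], [-0.0, -0.001, -1.0]]
ft_force: [-0.3, -1.2, -0.4]
grip_width: 0.0599
gripper_force: 0.0
```

```bash
cat > go.py <<'E'
import sys
from rig import env
import numpy as np
from scipy.spatial.transform import Rotation as Ro
o=env.observe();R=np.array(o["tool_rot"]);p=np.array(o["position"])
t=np.array([float(a) for a in sys.argv[1:4]])
yw=np.radians(-95.3);y=np.array([np.cos(yw),np.sin(yw),0]);z=np.array([0,0,-1.]);T=np.c_[np.cross(y,z),y,z]
print("t",round(o["time_s"],2),"p",p.round(4),"gw",round(o["grip_width"],4),"F",np.round(o["ft_force"],1),"q6",np.round(o["q"][5],0))
print("shift units (after turn)",((t-p)@T/.05).round(3),"turn units",(Ro.from_matrix(R.T@T).as_rotvec(degrees=True)/8).round(3))
E
python3 go.py .4943 .219 .2
```

```text
t 2.1 p [0.4146 0.0358 0.2481] gw 0.0599 F [-0.3 -1.2 -0.4] q6 83.0
shift units (after turn) [ 1.249 -3.795  0.961] turn units [-0.006  0.002  0.046]
```

Request:
move_arm(motion=[[[0.25,-0.76,0.19],[0,0,0.046]],[[0.25,-0.76,0.19],[0,0,0]],[[0.25,-0.76,0.19],[0,0,0]],[[0.25,-0.76,0.19],[0,0,0]],[[0.25,-0.76,0.2],[0,0,0]],[[0,0,0],[0,0,0]],[[0,0,0],[0,0,0]]])

```text
time_s: 2.8
position: [0.4943, 0.2153, 0.1997]
tool_rot: [[0.995, -0.097, -0.002], [-0.097, -0.995, -0.001], [-0.001, 0.001, -1.0]]
ft_force: [-0.4, -0.5, 0.8]
grip_width: 0.06
gripper_force: 0.0
```

```bash
python3 go.py .4943 .219 .066
```

```text
t 2.8 p [0.4943 0.2153 0.1997] gw 0.06 F [-0.4 -0.5  0.8] q6 107.0
shift units (after turn) [-0.006 -0.073  2.674] turn units [ 0.006  0.011 -0.031]
```

Request:
move_arm(motion=[[[0,-0.07,0.2],[0,0,-0.03]],[[0,0,0.35],[0,0,0]],[[0,0,0.35],[0,0,0]],[[0,0,0.35],[0,0,0]],[[0,0,0.35],[0,0,0]],[[0,0,0.35],[0,0,0]],[[0,0,0.35],[0,0,0]],[[0,0,0.22],[0,0,0]],[[0,0,0.15],[0,0,0]],[[0,0,0],[0,0,0]],[[0,0,0],[0,0,0]],[[0,0,0],[0,0,0]]])

```text
time_s: 4.0
position: [0.4952, 0.2191, 0.0675]
tool_rot: [[0.996, -0.093, 0.001], [-0.093, -0.996, 0.0], [0.001, -0.0, -1.0]]
ft_force: [0.4, 1.1, 0.9]
grip_width: 0.0601
gripper_force: 0.0
```

```bash
python3 go.py .4943 .219 .066
```

```text
t 4.0 p [0.4952 0.2191 0.0675] gw 0.0601 F [0.4 1.1 0.9] q6 107.0
shift units (after turn) [-0.017  0.004  0.03 ] turn units [-0.003 -0.009 -0.007]
```

Request:
move_arm(motion=[[[0,0,0],[0,0,0]],[[0,0,0],[0,0,0]],[[0,0,0],[0,0,0]],[[0,0,0],[0,0,0]],[[0,0,0],[0,0,0]],[[0,0,0],[0,0,0]],[[0,0,0],[0,0,0]],[[0,0,0],[0,0,0]]], claw=1, force=50)

```text
time_s: 4.8
position: [0.4951, 0.2189, 0.0675]
tool_rot: [[0.996, -0.093, 0.001], [-0.093, -0.996, -0.0], [0.001, 0.0, -1.0]]
ft_force: [-0.1, -2.8, 6.6]
grip_width: 0.0389
gripper_force: 49.6
```

Request:
move_arm(motion=[[[0,0,-0.1],[0,0,0]],[[0,0,-0.3],[0,0,0]],[[0,0,-0.4],[0,0,0]],[[0,0,-0.4],[0,0,0]],[[0,0,-0.4],[0,0,0]],[[0,0,-0.4],[0,0,0]],[[0,0,-0.3],[0,0,0]],[[0,0,-0.2],[0,0,0]],[[0,0,0],[0,0,0]],[[0,0,0],[0,0,0]]])

```text
time_s: 5.8
position: [0.4944, 0.219, 0.191]
tool_rot: [[0.996, -0.093, -0.002], [-0.093, -0.996, -0.0], [-0.002, 0.0, -1.0]]
ft_force: [-0.4, -0.5, -5.9]
grip_width: 0.0391
gripper_force: 51.4
```

```bash
python3 go.py .4714 -.2182 .20
```

```text
t 5.8 p [0.4944 0.219  0.191 ] gw 0.0391 F [-0.4 -0.5 -5.9] q6 107.0
shift units (after turn) [ 0.35  8.75 -0.18] turn units [ 0.003  0.011 -0.007]
```

Request:
move_arm(motion=[[[0.03,0.3,0],[0,0,0]],[[0.03,0.6,0],[0,0,0]],[[0.03,0.7,0],[0,0,0]],[[0.03,0.7,0],[0,0,0]],[[0.03,0.7,0],[0,0,0]],[[0.03,0.7,0],[0,0,0]],[[0.03,0.7,0],[0,0,0]],[[0.03,0.7,0],[0,0,0]],[[0.03,0.7,0],[0,0,0]],[[0.02,0.7,0],[0,0,0]],[[0.02,0.7,0],[0,0,0]],[[0.02,0.7,0],[0,0,0]],[[0.01,0.5,0],[0,0,0]],[[0,0.35,0],[0,0,0]],[[0,0,0],[0,0,0]],[[0,0,0],[0,0,0]],[[0,0,0],[0,0,0]]])

```text
time_s: 7.5
position: [0.4708, -0.2172, 0.1916]
tool_rot: [[0.996, -0.092, -0.0], [-0.092, -0.996, 0.001], [-0.001, -0.001, -1.0]]
ft_force: [0.8, 0.3, -5.7]
grip_width: 0.0388
gripper_force: 51.9
```

```bash
python3 go.py .4714 -.2182 .19; cat > chk.py <<'E'
from rig import env,viewer
from h import *
import sys
p=np.array(env.observe()["position"])
for n in("top","side"):
    v=viewer.get_image(n);f=v["frame"]
    u=proj(v,p)[0].astype(int);a=max(0,u[1]-75);b=max(0,u[0]-100)
    cv2.imwrite(f"pics/{n}_{sys.argv[1]}.png",cv2.resize(f[a:a+150,b:b+200],None,fx=4,fy=4,interpolation=cv2.INTER_CUBIC)[:,:,::-1]);print(n,"crop origin",b,a)
    C=cloud(v);F=f.astype(int);m=(F[...,0]>90)&(F[...,1]<45)&(F[...,2]<45)
    for mm,c,s in comps(m,30): print(n,"red",c.round(1),"z90",np.percentile(C[mm][:,2],90).round(3),C[mm].mean(0).round(3))
E
python3 chk.py a; ls pics
```

```text
t 7.5 p [ 0.4708 -0.2172  0.1916] gw 0.0388 F [ 0.8  0.3 -5.7] q6 57.0
shift units (after turn) [0.014 0.019 0.033] turn units [-0.005  0.004 -0.001]
top crop origin 313 194
top red [242.9 237.3] z90 0.113 [0.57  0.199 0.11 ]
top red [206.2 261.7] z90 0.113 [0.51  0.294 0.101]
side crop origin 295 79
side red [400.7 144.5] z90 0.232 [ 0.46  -0.212  0.221]
crop1.png
side0.png
side_a.png
top0.png
top_a.png
```

View pics/side_a.png

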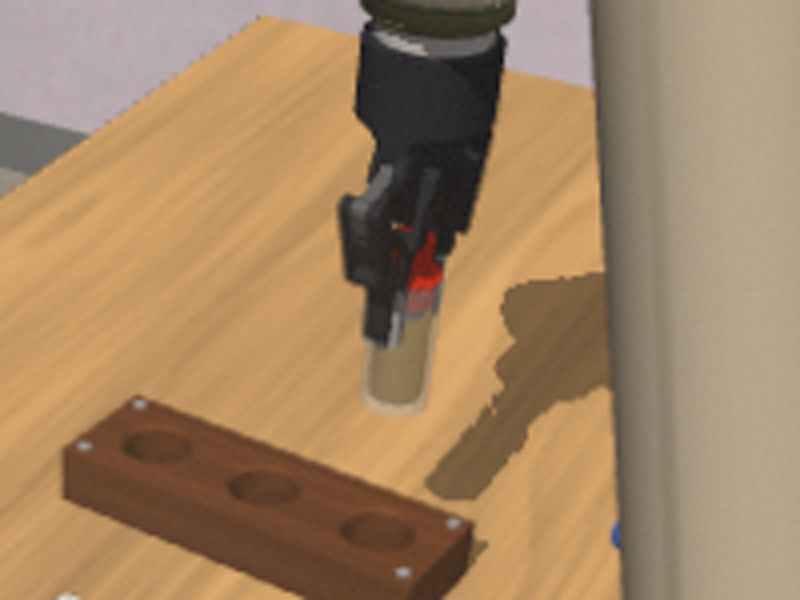

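```bash
python3 - <<'E'
from h import *
import pickle
d=pickle.load(open("v0.pkl","rb"));w=d["side"]
for P in([.4708,-.2172,.130],[.4708,-.2172,.210],[.4714,-.2182,.038],[.5508,-.2257,.038],[.6312,-.233,.038]):
    print(P,((proj(w,[P])[0]-[295,79])*4).round(1))
C=cloud(w)
for m,c,s in comps((C[...,2]<.033)&(np.pad(np.ones((60,105),bool),((180,240),(310,225)))>0),40):print(c,s)
E
```

```text
[0.4708, -0.2172, 0.13] [390.5 395.2]
[0.4708, -0.2172, 0.21] [405.3 271. ]
[0.4714, -0.2182, 0.038] [374.4 525.3]
[0.5508, -0.2257, 0.038] [261.8 481.6]
[0.6312, -0.233, 0.038] [153.6 440. ]
[361.65350467 213.19205607] [ 310  180  105   60 4280]
[334.31818182 190.3       ] [326 186  17   9 110]
[360.97413793 200.55172414] [353 196  17  10 116]
[388.43548387 211.62096774] [381 207  16  10 124]
```

Request:
move_arm(motion=[[[0.014,0.02,0.2],[0,0,0]],[[0,0,0.4],[0,0,0]],[[0,0,0.4],[0,0,0]],[[0,0,0.3],[0,0,0]],[[0,0,0.2],[0,0,0]],[[0,0,0.1],[0,0,0]],[[0,0,0.1],[0,0,0]],[[0,0,0.1],[0,0,0]],[[0,0,0.1],[0,0,0]],[[0,0,0],[0,0,0]],[[0,0,0],[0,0,0]]])

```text
time_s: 8.7
position: [0.4716, -0.2192, 0.097]
tool_rot: [[0.996, -0.093, 0.0], [-0.093, -0.996, -0.0], [0.0, 0.0, -1.0]]
ft_force: [0.4, 0.0, -5.5]
grip_width: 0.0383
gripper_force: 51.8
```

```bash
python3 go.py .4714 -.2182 .0675
```

```text
t 8.7 p [ 0.4716 -0.2192  0.097 ] gw 0.0383 F [ 0.4  0.  -5.5] q6 57.0
shift units (after turn) [-0.006 -0.02   0.589] turn units [ 0.001 -0.002 -0.007]
```

Request:
move_arm(motion=[[[0,-0.01,0.06],[0,0,0]],[[0,0,0.06],[0,0,0]],[[0,0,0.06],[0,0,0]],[[0,0,0.06],[0,0,0]],[[0,0,0.06],[0,0,0]],[[0,0,0.06],[0,0,0]],[[0,0,0.06],[0,0,0]],[[0,0,0.06],[0,0,0]],[[0,0,0.06],[0,0,0]],[[0,0,0.03],[0,0,0]],[[0,0,0],[0,0,0]],[[0,0,0],[0,0,0]]])

```text
time_s: 9.9
position: [0.4716, -0.2187, 0.0684]
tool_rot: [[0.996, -0.093, 0.0], [-0.093, -0.996, -0.0], [0.0, 0.0, -1.0]]
ft_force: [-0.7, -0.0, -6.2]
grip_width: 0.0385
gripper_force: 51.9
```

Request:
move_arm(motion=[[[0,0,0.02],[0,0,0]],[[0,0,0],[0,0,0]],[[0,0,0],[0,0,0]]])

```text
time_s: 10.2
position: [0.4717, -0.2188, 0.0676]
tool_rot: [[0.996, -0.093, 0.001], [-0.093, -0.996, -0.0], [0.001, 0.0, -1.0]]
ft_force: [-0.1, 0.4, -2.2]
grip_width: 0.0389
gripper_force: 52.0
```

Request:
move_arm(motion=[[[0,0,0],[0,0,0]],[[0,0,0],[0,0,0]],[[0,0,0],[0,0,0]],[[0,0,0],[0,0,0]],[[0,0,0],[0,0,0]],[[0,0,0],[0,0,0]],[[0,0,-0.2],[0,0,0]],[[0,0,-0.4],[0,0,0]],[[0,0,-0.4],[0,0,0]],[[0,0,-0.4],[0,0,0]],[[0,0,-0.4],[0,0,0]],[[0,0,-0.4],[0,0,0]],[[0,0,-0.2],[0,0,0]],[[0,0,0],[0,0,0]],[[0,0,0],[0,0,0]]], claw=0.3)

```text
time_s: 11.7
position: [0.4713, -0.2185, 0.1868]
tool_rot: [[0.996, -0.093, -0.001], [-0.093, -0.996, 0.001], [-0.001, -0.0, -1.0]]
ft_force: [0.4, -0.5, 0.2]
grip_width: 0.0597
gripper_force: 0.0
```

```bash
python3 go.py .5726 .2022 .19
```

```text
t 11.7 p [ 0.4713 -0.2185  0.1868] gw 0.0597 F [ 0.4 -0.5  0.2] q6 57.0
shift units (after turn) [ 1.24  -8.564 -0.064] turn units [-0.003  0.005 -0.007]
```

Request:
move_arm(motion=[[[0.05,-0.4,0],[0,0,0]],[[0.1,-0.7,0],[0,0,0]],[[0.1,-0.7,0],[0,0,0]],[[0.1,-0.7,0],[0,0,0]],[[0.1,-0.7,0],[0,0,0]],[[0.1,-0.7,0],[0,0,0]],[[0.1,-0.7,0],[0,0,0]],[[0.1,-0.7,0],[0,0,0]],[[0.1,-0.7,0],[0,0,0]],[[0.1,-0.7,0],[0,0,0]],[[0.1,-0.7,0],[0,0,0]],[[0.1,-0.6,0],[0,0,0]],[[0.05,-0.4,0],[0,0,0]],[[0.04,-0.16,0],[0,0,0]],[[0,0,0],[0,0,0]],[[0,0,0],[0,0,0]],[[0,0,0],[0,0,0]]])

```text
time_s: 13.4
position: [0.5732, 0.2006, 0.1872]
tool_rot: [[0.996, -0.095, -0.0], [-0.095, -0.996, -0.0], [-0.0, 0.0, -1.0]]
ft_force: [0.1, 0.1, -0.2]
grip_width: 0.06
gripper_force: 0.0
```

```bash
python3 go.py .5726 .2022 .0675
```

```text
t 13.4 p [0.5732 0.2006 0.1872] gw 0.06 F [ 0.1  0.1 -0.2] q6 104.0
shift units (after turn) [-0.014 -0.03   2.394] turn units [ 0.002  0.003 -0.016]
```

Now down, grip and lift.

Request:
move_arm(motion=[[[-0.01,-0.03,0.2],[0,0,0]],[[0,0,0.35],[0,0,0]],[[0,0,0.35],[0,0,0]],[[0,0,0.35],[0,0,0]],[[0,0,0.35],[0,0,0]],[[0,0,0.35],[0,0,0]],[[0,0,0.29],[0,0,0]],[[0,0,0.15],[0,0,0]],[[0,0,0],[0,0,0]],[[0,0,0],[0,0,0]],[[0,0,0],[0,0,0]]])

```text
time_s: 14.5
position: [0.5732, 0.2032, 0.0686]
tool_rot: [[0.996, -0.093, 0.001], [-0.093, -0.996, 0.0], [0.001, -0.0, -1.0]]
ft_force: [-0.0, -0.0, -0.1]
grip_width: 0.06
gripper_force: 0.0
```

Request:
move_arm(motion=[[[0,0,0],[0,0,0]],[[0,0,0],[0,0,0]],[[0,0,0],[0,0,0]],[[0,0,0],[0,0,0]],[[0,0,0],[0,0,0]],[[0,0,0],[0,0,0]],[[0,0,0],[0,0,0]],[[0,0,0],[0,0,0]]], claw=1)

```text
time_s: 15.3
position: [0.5732, 0.2029, 0.0687]
tool_rot: [[0.996, -0.093, 0.001], [-0.093, -0.996, -0.0], [0.001, 0.0, -1.0]]
ft_force: [-1.9, -3.3, 6.1]
grip_width: 0.0388
gripper_force: 50.0
```

Request:
move_arm(motion=[[[0,0,-0.1],[0,0,0]],[[0,0,-0.3],[0,0,0]],[[0,0,-0.4],[0,0,0]],[[0,0,-0.4],[0,0,0]],[[0,0,-0.4],[0,0,0]],[[0,0,-0.4],[0,0,0]],[[0,0,-0.3],[0,0,0]],[[0,0,-0.2],[0,0,0]],[[0,0,0],[0,0,0]],[[0,0,0],[0,0,0]]])

```text
time_s: 16.3
position: [0.5724, 0.2033, 0.1919]
tool_rot: [[0.996, -0.093, -0.002], [-0.093, -0.996, -0.0], [-0.002, 0.0, -1.0]]
ft_force: [0.8, -0.3, -5.7]
grip_width: 0.0387
gripper_force: 51.2
```

```bash
python3 go.py .5510 -.2257 .19
```

```text
t 16.3 p [0.5724 0.2033 0.1919] gw 0.0387 F [ 0.8 -0.3 -5.7] q6 104.0
shift units (after turn) [0.365 8.582 0.037] turn units [ 0.002  0.012 -0.007]
```

Request:
move_arm(motion=[[[0.03,0.3,0],[0,0,0]],[[0.03,0.6,0],[0,0,0]],[[0.03,0.7,0],[0,0,0]],[[0.03,0.7,0],[0,0,0]],[[0.03,0.7,0],[0,0,0]],[[0.03,0.7,0],[0,0,0]],[[0.03,0.7,0],[0,0,0]],[[0.03,0.7,0],[0,0,0]],[[0.03,0.7,0],[0,0,0]],[[0.02,0.7,0],[0,0,0]],[[0.03,0.7,0],[0,0,0]],[[0.03,0.7,0],[0,0,0]],[[0.02,0.4,0],[0,0,0]],[[0,0.28,0],[0,0,0]],[[0,0,0],[0,0,0]],[[0,0,0],[0,0,0]],[[0,0,0],[0,0,0]]])

```text
time_s: 18.0
position: [0.5512, -0.2246, 0.1927]
tool_rot: [[0.996, -0.092, -0.0], [-0.092, -0.996, 0.001], [-0.0, -0.0, -1.0]]
ft_force: [-1.2, 0.0, -5.0]
grip_width: 0.0388
gripper_force: 51.5
```

```bash
python3 go.py .5510 -.2257 .0685
```

```text
t 18.0 p [ 0.5512 -0.2246  0.1927] gw 0.0388 F [-1.2  0.  -5. ] q6 62.0
shift units (after turn) [-0.003  0.023  2.485] turn units [-0.003  0.003  0.001]
```

Request:
move_arm(motion=[[[0,0.01,0.2],[0,0,0]],[[0,0,0.4],[0,0,0]],[[0,0,0.4],[0,0,0]],[[0,0,0.3],[0,0,0]],[[0,0,0.2],[0,0,0]],[[0,0,0.1],[0,0,0]],[[0,0,0.1],[0,0,0]],[[0,0,0.1],[0,0,0]],[[0,0,0.1],[0,0,0]],[[0,0,0],[0,0,0]],[[0,0,0],[0,0,0]]])

```text
time_s: 19.1
position: [0.5513, -0.2262, 0.098]
tool_rot: [[0.996, -0.093, 0.0], [-0.093, -0.996, -0.0], [0.0, 0.0, -1.0]]
ft_force: [0.4, 0.4, -4.9]
grip_width: 0.0393
gripper_force: 51.5
```

```bash
python3 go.py .5510 -.2257 .0685
```

```text
t 19.1 p [ 0.5513 -0.2262  0.098 ] gw 0.0393 F [ 0.4  0.4 -4.9] q6 62.0
shift units (after turn) [-0.007 -0.009  0.59 ] turn units [ 0.001 -0.002 -0.007]
```

Request:
move_arm(motion=[[[-0.005,-0.01,0.06],[0,0,0]],[[0,0,0.06],[0,0,0]],[[0,0,0.06],[0,0,0]],[[0,0,0.06],[0,0,0]],[[0,0,0.06],[0,0,0]],[[0,0,0.06],[0,0,0]],[[0,0,0.06],[0,0,0]],[[0,0,0.06],[0,0,0]],[[0,0,0.06],[0,0,0]],[[0,0,0.05],[0,0,0]],[[0,0,0],[0,0,0]],[[0,0,0],[0,0,0]]])

```text
time_s: 20.3
position: [0.5512, -0.2257, 0.0687]
tool_rot: [[0.996, -0.093, 0.001], [-0.093, -0.996, -0.0], [0.001, 0.0, -1.0]]
ft_force: [-1.1, -0.7, -0.1]
grip_width: 0.039
gripper_force: 51.7
```

Request:
move_arm(motion=[[[0,0,0],[0,0,0]],[[0,0,0],[0,0,0]],[[0,0,0],[0,0,0]],[[0,0,0],[0,0,0]],[[0,0,0],[0,0,0]],[[0,0,0],[0,0,0]],[[0,0,-0.2],[0,0,0]],[[0,0,-0.4],[0,0,0]],[[0,0,-0.4],[0,0,0]],[[0,0,-0.4],[0,0,0]],[[0,0,-0.4],[0,0,0]],[[0,0,-0.4],[0,0,0]],[[0,0,-0.2],[0,0,0]],[[0,0,0],[0,0,0]],[[0,0,0],[0,0,0]]], claw=0.3)

```text
time_s: 21.8
position: [0.5507, -0.2254, 0.1878]
tool_rot: [[0.996, -0.093, -0.001], [-0.093, -0.996, 0.001], [-0.001, -0.0, -1.0]]
ft_force: [0.2, 0.4, -0.2]
grip_width: 0.0598
gripper_force: 0.0
```

```bash
python3 go.py .5113 .2967 .19
```

```text
t 21.8 p [ 0.5507 -0.2254  0.1878] gw 0.0598 F [ 0.2  0.4 -0.2] q6 62.0
shift units (after turn) [ -1.75  -10.325  -0.045] turn units [-0.003  0.006 -0.007]
```

Request:
move_arm(motion=[[[-0.05,-0.35,0],[0,0,0]],[[-0.12,-0.7,0],[0,0,0]],[[-0.12,-0.7,0],[0,0,0]],[[-0.12,-0.7,0],[0,0,0]],[[-0.12,-0.7,0],[0,0,0]],[[-0.12,-0.7,0],[0,0,0]],[[-0.12,-0.7,0],[0,0,0]],[[-0.12,-0.7,0],[0,0,0]],[[-0.12,-0.7,0],[0,0,0]],[[-0.12,-0.7,0],[0,0,0]],[[-0.12,-0.7,0],[0,0,0]],[[-0.12,-0.7,0],[0,0,0]],[[-0.12,-0.7,0],[0,0,0]],[[-0.12,-0.7,0],[0,0,0]],[[-0.1,-0.6,0],[0,0,0]],[[-0.04,-0.3,0],[0,0,0]],[[0,0,0],[0,0,0]],[[0,0,0],[0,0,0]],[[0,0,0],[0,0,0]]])

```text
time_s: 23.7
position: [0.5123, 0.2967, 0.1882]
tool_rot: [[0.996, -0.095, -0.0], [-0.095, -0.996, -0.0], [-0.0, 0.0, -1.0]]
ft_force: [-0.6, -0.0, -1.1]
grip_width: 0.0595
gripper_force: 0.0
```

```bash
python3 go.py .5113 .2967 .068
```

```text
t 23.7 p [0.5123 0.2967 0.1882] gw 0.0595 F [-0.6 -0.  -1.1] q6 114.0
shift units (after turn) [-2.100e-02  1.000e-03  2.404e+00] turn units [ 0.003  0.003 -0.017]
```

Request:
move_arm(motion=[[[-0.02,0,0.2],[0,0,0]],[[0,0,0.35],[0,0,0]],[[0,0,0.35],[0,0,0]],[[0,0,0.35],[0,0,0]],[[0,0,0.35],[0,0,0]],[[0,0,0.35],[0,0,0]],[[0,0,0.3],[0,0,0]],[[0,0,0.15],[0,0,0]],[[0,0,0],[0,0,0]],[[0,0,0],[0,0,0]],[[0,0,0],[0,0,0]]])

```text
time_s: 24.8
position: [0.5116, 0.2979, 0.0691]
tool_rot: [[0.996, -0.093, 0.001], [-0.093, -0.996, 0.0], [0.001, -0.001, -1.0]]
ft_force: [0.5, 0.8, -0.2]
grip_width: 0.0597
gripper_force: 0.0
```

Request:
move_arm(motion=[[[0,0,0],[0,0,0]],[[0,0,0],[0,0,0]],[[0,0,0],[0,0,0]],[[0,0,0],[0,0,0]],[[0,0,0],[0,0,0]],[[0,0,0],[0,0,0]],[[0,0,0],[0,0,0]],[[0,0,0],[0,0,0]]], claw=1)

```text
time_s: 25.6
position: [0.5115, 0.2978, 0.0691]
tool_rot: [[0.996, -0.093, 0.001], [-0.093, -0.996, -0.0], [0.001, -0.0, -1.0]]
ft_force: [-1.4, -2.7, 6.5]
grip_width: 0.0386
gripper_force: 49.9
```

Request:
move_arm(motion=[[[0,0,-0.1],[0,0,0]],[[0,0,-0.3],[0,0,0]],[[0,0,-0.4],[0,0,0]],[[0,0,-0.4],[0,0,0]],[[0,0,-0.4],[0,0,0]],[[0,0,-0.4],[0,0,0]],[[0,0,-0.3],[0,0,0]],[[0,0,-0.2],[0,0,0]],[[0,0,0],[0,0,0]],[[0,0,0],[0,0,0]]])

```text
time_s: 26.6
position: [0.5108, 0.2978, 0.1924]
tool_rot: [[0.996, -0.093, -0.002], [-0.093, -0.996, -0.0], [-0.001, 0.001, -1.0]]
ft_force: [0.4, 0.3, -5.2]
grip_width: 0.0386
gripper_force: 51.1
```

```bash
python3 go.py .6312 -.2332 .19
```

```text
t 26.6 p [0.5108 0.2978 0.1924] gw 0.0386 F [ 0.4  0.3 -5.2] q6 114.0
shift units (after turn) [ 3.379 10.353  0.049] turn units [ 0.004  0.011 -0.007]
```

Request:
move_arm(motion=[[[0.1,0.3,0],[0,0,0]],[[0.22,0.65,0],[0,0,0]],[[0.22,0.7,0],[0,0,0]],[[0.22,0.7,0],[0,0,0]],[[0.22,0.7,0],[0,0,0]],[[0.22,0.7,0],[0,0,0]],[[0.22,0.7,0],[0,0,0]],[[0.22,0.7,0],[0,0,0]],[[0.22,0.7,0],[0,0,0]],[[0.22,0.7,0],[0,0,0]],[[0.22,0.7,0],[0,0,0]],[[0.22,0.7,0],[0,0,0]],[[0.22,0.7,0],[0,0,0]],[[0.22,0.7,0],[0,0,0]],[[0.22,0.6,0],[0,0,0]],[[0.2,0.4,0],[0,0,0]],[[0,0,0],[0,0,0]],[[0,0,0],[0,0,0]],[[0,0,0],[0,0,0]]])

```text
time_s: 28.5
position: [0.6307, -0.2324, 0.1928]
tool_rot: [[0.996, -0.093, -0.001], [-0.093, -0.996, 0.001], [-0.001, -0.001, -1.0]]
ft_force: [0.1, -1.1, -5.5]
grip_width: 0.0388
gripper_force: 51.5
```

```bash
python3 go.py .6312 -.2332 .069
```

```text
t 28.5 p [ 0.6307 -0.2324  0.1928] gw 0.0388 F [ 0.1 -1.1 -5.5] q6 65.0
shift units (after turn) [0.011 0.014 2.477] turn units [-0.005  0.009 -0.003]
```

Request:
move_arm(motion=[[[0.01,0.01,0.2],[0,0,0]],[[0,0,0.4],[0,0,0]],[[0,0,0.4],[0,0,0]],[[0,0,0.3],[0,0,0]],[[0,0,0.2],[0,0,0]],[[0,0,0.1],[0,0,0]],[[0,0,0.1],[0,0,0]],[[0,0,0.1],[0,0,0]],[[0,0,0.1],[0,0,0]],[[0,0,0],[0,0,0]],[[0,0,0],[0,0,0]]])

```text
time_s: 29.6
position: [0.6317, -0.2337, 0.0985]
tool_rot: [[0.996, -0.093, 0.0], [-0.093, -0.996, -0.0], [0.0, 0.0, -1.0]]
ft_force: [0.4, -0.2, -4.3]
grip_width: 0.0387
gripper_force: 51.5
```

```bash
python3 go.py .6312 -.2332 .069
```

```text
t 29.6 p [ 0.6317 -0.2337  0.0985] gw 0.0387 F [ 0.4 -0.2 -4.3] q6 65.0
shift units (after turn) [-0.01  -0.009  0.59 ] turn units [ 0.001 -0.002 -0.007]
```

Request:
move_arm(motion=[[[-0.005,-0.01,0.06],[0,0,0]],[[0,0,0.06],[0,0,0]],[[0,0,0.06],[0,0,0]],[[0,0,0.06],[0,0,0]],[[0,0,0.06],[0,0,0]],[[0,0,0.06],[0,0,0]],[[0,0,0.06],[0,0,0]],[[0,0,0.06],[0,0,0]],[[0,0,0.06],[0,0,0]],[[0,0,0.06],[0,0,0]],[[0,0,0],[0,0,0]],[[0,0,0],[0,0,0]]])

```text
time_s: 30.8
position: [0.6317, -0.2333, 0.0691]
tool_rot: [[0.996, -0.093, 0.001], [-0.093, -0.996, -0.001], [0.001, 0.001, -1.0]]
ft_force: [-1.5, 0.4, 3.1]
grip_width: 0.0389
gripper_force: 52.0
```

Request:
move_arm(motion=[[[0,0,0],[0,0,0]],[[0,0,0],[0,0,0]],[[0,0,0],[0,0,0]],[[0,0,0],[0,0,0]],[[0,0,0],[0,0,0]],[[0,0,0],[0,0,0]],[[0,0,-0.2],[0,0,0]],[[0,0,-0.4],[0,0,0]],[[0,0,-0.4],[0,0,0]],[[0,0,-0.4],[0,0,0]],[[0,0,-0.4],[0,0,0]],[[0,0,-0.4],[0,0,0]],[[0,0.4,-0.4],[0,0,0]],[[0,0.6,-0.4],[0,0,0]],[[0,0.6,0],[0,0,0]],[[0,0.6,0],[0,0,0]],[[0,0,0],[0,0,0]],[[0,0,0],[0,0,0]]], claw=0.3)

```text
time_s: 32.6
position: [0.6209, -0.3429, 0.2186]
tool_rot: [[0.996, -0.094, 0.0], [-0.094, -0.996, 0.0], [0.0, -0.0, -1.0]]
ft_force: [-0.1, 1.1, 0.5]
grip_width: 0.0595
gripper_force: 0.0
```

```bash
python3 go.py .6312 -.2332 .19; python3 - <<'E'
from rig import env,viewer
from h import *
for n in("top","side"):
    v=viewer.get_image(n);f=v["frame"];C=cloud(v);F=f.astype(int);m=(F[...,0]>90)&(F[...,1]<50)&(F[...,2]<50)
    for mm,c,s in comps(m,20):
        t=mm&(C[...,2]>.105)&(C[...,2]<.12);ys,xs=np.nonzero(t)
        print(n,c.round(1),s[4],np.percentile(C[mm][:,2],[90]).round(4),plane(v,[xs.mean(),ys.mean()],.111)[0].round(4),len(xs))
    b=230 if n=="side" else 330;a=60 if n=="side" else 150
    cv2.imwrite(f"pics/{n}_b.png",cv2.resize(f[a:a+190,b:b+250],None,fx=3,fy=3,interpolation=cv2.INTER_CUBIC)[:,:,::-1])
E
```

```text
t 32.6 p [ 0.6209 -0.3429  0.2186] gw 0.0595 F [-0.1  1.1  0.5] q6 57.0
shift units (after turn) [ 2.000e-03 -2.204e+00  5.720e-01] turn units [-0.001 -0.001 -0.014]
top [407.3 211.5] 172 [0.1126] [ 0.631  -0.2323  0.111 ] 74
top [406.1 241.6] 171 [0.1128] [ 0.5508 -0.2258  0.111 ] 73
top [404.4 271.3] 152 [0.1128] [ 0.4718 -0.2172  0.111 ] 69
side [337.  170.8] 30 [0.1053] [ 0.6185 -0.2189  0.111 ] 4
side [362.9 180.6] 67 [0.1085] [ 0.5419 -0.2119  0.111 ] 17
side [391.7 191.1] 81 [0.1086] [ 0.4654 -0.2045  0.111 ] 21
```

View pics/side_b.png

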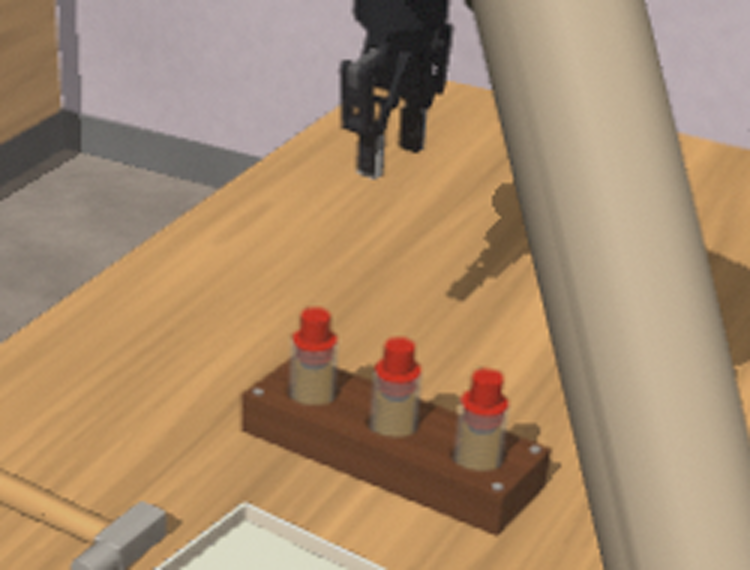

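Request:
move_arm(motion=[[[0,-0.4,0],[0,0,-0.014]],[[0,-0.5,0.1],[0,0,0]],[[0,-0.5,0.2],[0,0,0]],[[0,-0.5,0.2],[0,0,0]],[[0,-0.3,0.2],[0,0,0]],[[0,0,0],[0,0,0]],[[0,0,0],[0,0,0]],[[0,0,0],[0,0,0]]])

```text
time_s: 33.5
position: [0.6314, -0.2338, 0.1841]
tool_rot: [[0.996, -0.092, 0.001], [-0.092, -0.996, -0.001], [0.001, 0.001, -1.0]]
ft_force: [0.1, -0.5, 0.1]
grip_width: 0.0598
gripper_force: 0.0
```

```bash
python3 go.py .6312 -.2330 .108
```

```text
t 33.5 p [ 0.6314 -0.2338  0.1841] gw 0.0598 F [ 0.1 -0.5  0.1] q6 65.0
shift units (after turn) [-0.005 -0.016  1.523] turn units [ 0.005 -0.009  0.004]
```

Request:
move_arm(motion=[[[0,-0.01,0.2],[0,0,0]],[[0,0,0.35],[0,0,0]],[[0,0,0.35],[0,0,0]],[[0,0,0.3],[0,0,0]],[[0,0,0.22],[0,0,0]],[[0,0,0.1],[0,0,0]],[[0,0,0],[0,0,0]],[[0,0,0],[0,0,0]]])

```text
time_s: 34.3
position: [0.6315, -0.2329, 0.108]
tool_rot: [[0.996, -0.092, 0.001], [-0.092, -0.996, -0.001], [0.001, 0.0, -1.0]]
ft_force: [-0.7, 0.1, 0.3]
grip_width: 0.0602
gripper_force: 0.0
```

Request:
move_arm(motion=[[[0,0,0],[0,0,0]],[[0,0,0],[0,0,0]],[[0,0,0],[0,0,0]],[[0,0,0],[0,0,0]],[[0,0,0],[0,0,0]],[[0,0,0],[0,0,0]],[[0,0,0],[0,0,0]],[[0,0,0],[0,0,0]],[[0,0,0],[0,0,0]]], claw=1, force=70)

```text
time_s: 35.2
position: [0.6315, -0.233, 0.1081]
tool_rot: [[0.996, -0.092, 0.001], [-0.092, -0.996, -0.001], [0.001, 0.001, -1.0]]
ft_force: [-0.8, -1.9, 6.6]
grip_width: 0.0227
gripper_force: 68.7
```

```bash
python3 go.py .6312 -.2330 .108
```

```text
t 35.2 p [ 0.6315 -0.233   0.1081] gw 0.0227 F [-0.8 -1.9  6.6] q6 65.0
shift units (after turn) [-0.007  0.001  0.002] turn units [ 0.007 -0.01   0.006]
```

Request:
move_arm(motion=[[[0,0.0286,-0.003],[0.5,0,0]],[[0,0.0286,-0.003],[0.5,0,0]],[[0,-0.0286,-0.003],[-0.5,0,0]],[[0,-0.0286,-0.003],[-0.5,0,0]],[[0,-0.0286,-0.003],[-0.5,0,0]],[[0,-0.0286,-0.003],[-0.5,0,0]],[[0,0.0286,-0.003],[0.5,0,0]],[[0,0.0286,-0.003],[0.5,0,0]],[[0,0.0286,-0.003],[0.5,0,0]],[[0,0.0286,-0.003],[0.5,0,0]],[[0,-0.0286,-0.003],[-0.5,0,0]],[[0,-0.0286,-0.003],[-0.5,0,0]],[[0,-0.0286,-0.003],[-0.5,0,0]],[[0,-0.0286,-0.003],[-0.5,0,0]],[[0,0.0286,-0.003],[0.5,0,0]],[[0,0.0286,-0.003],[0.5,0,0]]])

```text
time_s: 36.8
position: [0.6313, -0.2314, 0.1102]
tool_rot: [[0.996, -0.089, -0.0], [-0.089, -0.996, 0.003], [-0.001, -0.003, -1.0]]
ft_force: [-0.7, -1.8, -1.9]
grip_width: 0.0229
gripper_force: 69.0
```

```bash
python3 go.py .6312 -.2330 .108; cat > red.py <<'E'
from rig import env,viewer
from h import *
import sys
for n in("top","side"):
    v=viewer.get_image(n);f=v["frame"];C=cloud(v);F=f.astype(int);m=(F[...,0]>90)&(F[...,1]<50)&(F[...,2]<50)
    for mm,c,s in comps(m,10):
        print(n,c.round(1),s.tolist(),np.percentile(C[mm][:,2],[5,95]).round(4),C[mm].mean(0).round(3))
    b=270 if n=="side" else 280;a=100 if n=="side" else 150
    cv2.imwrite(f"pics/{n}_{sys.argv[1]}.png",cv2.resize(f[a:a+150,b:b+200],None,fx=4,fy=4,interpolation=cv2.INTER_CUBIC)[:,:,::-1])
E
python3 red.py c
```

```text
t 36.8 p [ 0.6313 -0.2314  0.1102] gw 0.0229 F [-0.7 -1.8 -1.9] q6 65.0
shift units (after turn) [0.    0.031 0.044] turn units [-0.019  0.005  0.021]
side [337.6 168.2] [335, 162, 6, 13, 51] [0.0901 0.1159] [ 0.62  -0.23   0.104]
side [362.7 180.4] [357, 175, 12, 12, 85] [0.0885 0.111 ] [ 0.545 -0.217  0.099]
side [391.7 191.2] [386, 185, 13, 12, 86] [0.0886 0.1107] [ 0.466 -0.21   0.099]
```

View pics/side_c.png

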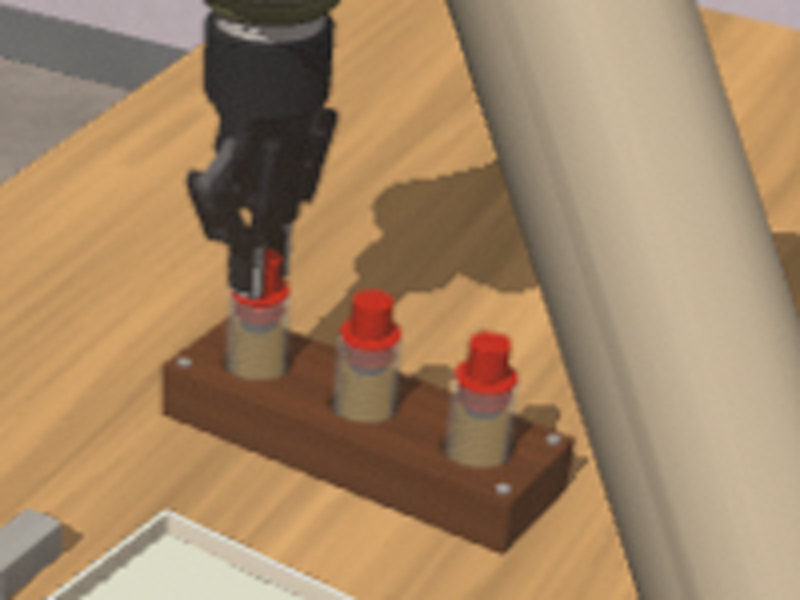

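Request:
move_arm(motion=[[[0,0.044,-0.004],[0.5,0,0]],[[0,0.044,-0.004],[0.5,0,0]],[[0,-0.0286,-0.004],[-0.5,0,0]],[[0,-0.0286,-0.004],[-0.5,0,0]],[[0,-0.0286,-0.004],[-0.5,0,0]],[[0,-0.0286,-0.004],[-0.5,0,0]],[[0,0.0286,-0.004],[0.5,0,0]],[[0,0.0286,-0.004],[0.5,0,0]],[[0,0.0286,-0.004],[0.5,0,0]],[[0,0.0286,-0.004],[0.5,0,0]],[[0,-0.0286,-0.004],[-0.5,0,0]],[[0,-0.0286,-0.004],[-0.5,0,0]],[[0,-0.0286,-0.004],[-0.5,0,0]],[[0,-0.0286,-0.004],[-0.5,0,0]],[[0,0.0286,-0.004],[0.5,0,0]],[[0,0.0286,-0.004],[0.5,0,0]],[[0,0,0],[0,0,0]]])

```text
time_s: 38.6
position: [0.6307, -0.2347, 0.1136]
tool_rot: [[0.996, -0.093, -0.001], [-0.093, -0.996, 0.0], [-0.001, -0.0, -1.0]]
ft_force: [-0.7, 1.1, -1.0]
grip_width: 0.0228
gripper_force: 69.6
```

```bash
python3 go.py .6312 -.2330 .108; python3 red.py d
```

```text
t 38.6 p [ 0.6307 -0.2347  0.1136] gw 0.0228 F [-0.7  1.1 -1. ] q6 65.0
shift units (after turn) [ 0.007 -0.035  0.112] turn units [-0.001  0.01  -0.004]
side [338.  167.1] [335, 161, 6, 13, 43] [0.0941 0.1175] [ 0.62  -0.23   0.107]
side [362.6 180.3] [356, 174, 13, 12, 83] [0.0893 0.11  ] [ 0.546 -0.218  0.099]
side [391.7 191. ] [386, 184, 12, 13, 93] [0.0878 0.1109] [ 0.463 -0.2    0.106]
```

Request:
move_arm(motion=[[[0,0.012,-0.005],[0.5,0,0]],[[0,0.012,-0.005],[0.5,0,0]],[[0,-0.0286,-0.005],[-0.5,0,0]],[[0,-0.0286,-0.005],[-0.5,0,0]],[[0,-0.0286,-0.005],[-0.5,0,0]],[[0,-0.0286,-0.005],[-0.5,0,0]],[[0,0.0286,-0.005],[0.5,0,0]],[[0,0.0286,-0.005],[0.5,0,0]],[[0,0.0286,-0.005],[0.5,0,0]],[[0,0.0286,-0.005],[0.5,0,0]],[[0,-0.0286,-0.005],[-0.5,0,0]],[[0,-0.0286,-0.005],[-0.5,0,0]],[[0,-0.0286,-0.005],[-0.5,0,0]],[[0,-0.0286,-0.005],[-0.5,0,0]],[[0,0.0286,-0.005],[0.5,0,0]],[[0,0.0286,-0.005],[0.5,0,0]],[[0,0,0],[0,0,0]]])

```text
time_s: 40.4
position: [0.6313, -0.2334, 0.1196]
tool_rot: [[0.996, -0.093, 0.001], [-0.093, -0.996, -0.002], [0.001, 0.002, -1.0]]
ft_force: [-1.2, -0.7, -0.7]
grip_width: 0.0225
gripper_force: 69.9
```

```bash
python3 go.py .6312 -.2330 .108; python3 red.py e
```

```text
t 40.4 p [ 0.6313 -0.2334  0.1196] gw 0.0225 F [-1.2 -0.7 -0.7] q6 65.0
shift units (after turn) [-0.002 -0.008  0.232] turn units [ 0.014 -0.005 -0.002]
side [336.6 168.4] [329, 159, 13, 17, 81] [0.0878 0.1224] [ 0.615 -0.214  0.113]
side [362.7 180. ] [357, 175, 12, 10, 81] [0.0886 0.1109] [ 0.546 -0.219  0.099]
side [391.5 191.5] [385, 187, 14, 10, 82] [0.0879 0.1088] [ 0.463 -0.199  0.105]
```

View pics/side_e.png

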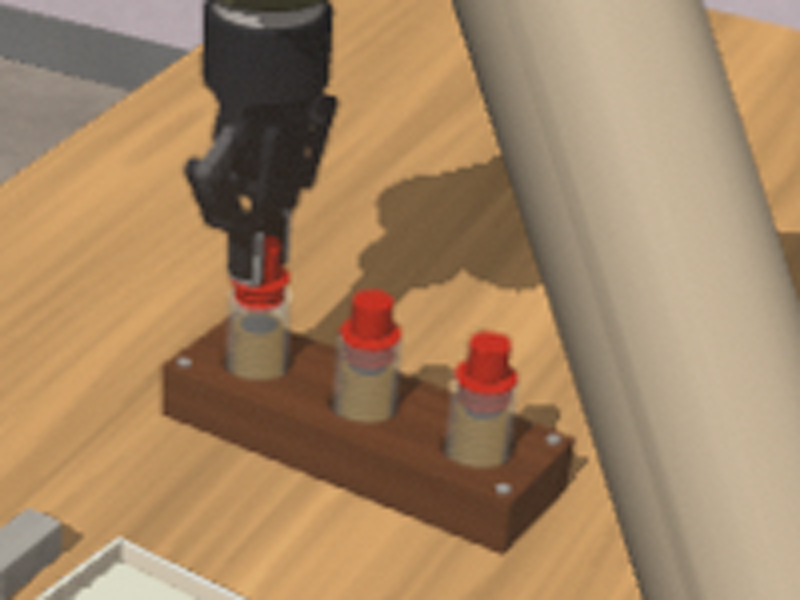

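Request:
move_arm(motion=[[[0,0.0286,-0.006],[0.5,0,0]],[[0,-0.0286,-0.006],[-0.5,0,0]],[[0,-0.0286,-0.006],[-0.5,0,0]],[[0,0.0286,-0.006],[0.5,0,0]],[[0,0,-0.02],[0,0,0]],[[0,0,-0.02],[0,0,0]],[[0,0,-0.04],[0,0,0]],[[0,0,-0.06],[0,0,0]],[[0,0,-0.1],[0,0,0]],[[0,0,-0.2],[0,0,0]],[[0,0,-0.3],[0,0,0]],[[0,0,-0.3],[0,0,0]],[[0,0,-0.3],[0,0,0]],[[0,0,0],[0,0,0]],[[0,0,0],[0,0,0]]])

```text
time_s: 42.0
position: [0.6312, -0.2325, 0.1878]
tool_rot: [[0.996, -0.091, 0.0], [-0.091, -0.996, -0.0], [0.0, 0.0, -1.0]]
ft_force: [-0.6, -0.5, -0.5]
grip_width: 0.0227
gripper_force: 69.9
```

```bash
cat > dish.py <<'E'
from rig import env,viewer
from h import *
v=viewer.get_image("top");f=v["frame"];C=cloud(v)
m=(C[...,2]>-.005)&(C[...,2]<.03)&(f.min(2)>110)&(f.astype(int).max(2)-f.min(2)<40)
for mm,c,s in comps(m,1000):
    cn=max(cv2.findContours(mm.astype(np.uint8),0,2)[0],key=cv2.contourArea);w=plane(v,cn[:,0],.02)[:,:2]
    r=cv2.minAreaRect((w*1000).astype(np.float32));print("dish",c,r)
E
python3 dish.py; python3 red.py f; python3 go.py .54 -.02 .2
```

```text
dish [315.78639053 240.97159763] ((562.2738037109375, 18.530136108398438), (120.21105194091797, 140.1909637451172), 82.27082824707031)
side [337.  145.5] [330, 135, 12, 19, 100] [0.1526 0.1889] [ 0.621 -0.224  0.169]
side [362.7 179.9] [357, 174, 12, 11, 76] [0.0895 0.1114] [ 0.535 -0.193  0.117]
side [391.8 190.9] [386, 184, 13, 13, 94] [0.0882 0.1104] [ 0.463 -0.201  0.106]
t 42.15 p [ 0.631  -0.2323  0.1867] gw 0.0224 F [-0.7 -0.5 -1.3] q6 65.0
shift units (after turn) [-2.205 -4.061 -0.265] turn units [-0.005  0.011  0.007]
```

```bash
sed -i 's/^v=viewer.*/import sys\nn=sys.argv[1];v=viewer.get_image(n);f=v["frame"];C=cloud(v)/;s/f.min(2)>110/f.min(2)>100/' dish.py; cat >> dish.py <<'E'
    if n=="side": # rim only: height band
        P=C[mm];P=P[(P[:,2]>.015)&(P[:,2]<.026)];print("rim pts",len(P),cv2.minAreaRect((P[:,:2]*1000).astype(np.float32)))
E
python3 dish.py side; python3 - <<'E'
from rig import viewer
import cv2
cv2.imwrite("pics/top_g.png",viewer.get_image("top")["frame"][150:350,200:450,::-1].repeat(2,0).repeat(2,1))
E
```

```text
dish [310.89530457 265.06345178] ((544.1697998046875, 29.948108673095703), (133.20359802246094, 169.0537872314453), 82.29725646972656)
rim pts 472 ((548.9993286132812, 20.895645141601562), (122.12541198730469, 161.0347900390625), 82.2279281616211)
dish [316.27307447 422.61107575] ((339.798095703125, 355.1795654296875), (69.426513671875, 69.25395965576172), 72.8384780883789)
rim pts 1447 ((342.12603759765625, 351.8132019042969), (63.966636657714844, 65.18473815917969), 73.40502166748047)
```

View pics/top_g.png

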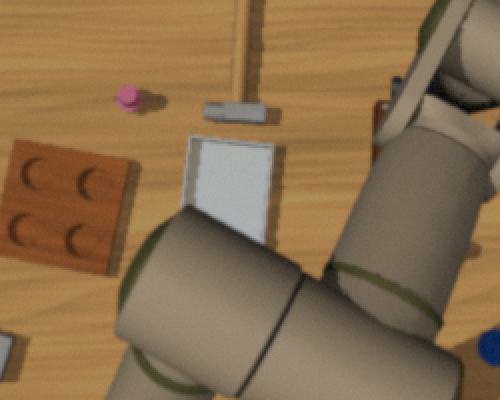

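```bash
python3 go.py .596 .014 .187
```

```text
t 42.25 p [ 0.6311 -0.2324  0.1869] gw 0.0223 F [-1.1 -0.2 -0.9] q6 65.0
shift units (after turn) [-1.154e+00 -4.842e+00 -1.000e-03] turn units [-0.004  0.008  0.007]
```

Request:
move_arm(motion=[[[-0.1,-0.3,0],[0,0,0]],[[-0.15,-0.6,0],[0,0,0]],[[-0.15,-0.65,0],[0,0,0]],[[-0.15,-0.65,0],[0,0,0]],[[-0.15,-0.65,0],[0,0,0]],[[-0.15,-0.65,0],[0,0,0]],[[-0.15,-0.65,0],[0,0,0]],[[-0.1,-0.45,0],[0,0,0]],[[-0.05,-0.25,0],[0,0,0]],[[0,0,0.3],[0,0,0]],[[0,0,0.5],[0,0,0]],[[0,0,0.5],[0,0,0]],[[0,0,0.5],[0,0,0]],[[0,0,0.4],[0,0,0]],[[0,0,0.3],[0,0,0]],[[0,0,0],[0,0,0]],[[0,0,0],[0,0,0]]])

```text
time_s: 43.95
position: [0.5965, 0.0138, 0.0629]
tool_rot: [[0.996, -0.092, 0.0], [-0.092, -0.996, -0.0], [0.0, 0.0, -1.0]]
ft_force: [-0.1, -0.3, -0.4]
grip_width: 0.0228
gripper_force: 69.9
```

```bash
python3 go.py .596 .014 .043
```

```text
t 43.95 p [0.5965 0.0138 0.0629] gw 0.0228 F [-0.1 -0.3 -0.4] q6 85.0
shift units (after turn) [-0.01  -0.002  0.399] turn units [ 0.001 -0.001  0.004]
```

Request:
move_arm(motion=[[[0,0,0.1],[0,0,0]],[[0,0,0.1],[0,0,0]],[[0,0,0.1],[0,0,0]],[[0,0,0.06],[0,0,0]],[[0,0,0.02],[0,0,0]],[[0,0,0],[0,0,0]],[[0,0,0],[0,0,0]]])

```text
time_s: 44.65
position: [0.5963, 0.0142, 0.0438]
tool_rot: [[0.996, -0.091, 0.0], [-0.091, -0.996, -0.0], [0.0, 0.0, -1.0]]
ft_force: [-1.1, 0.8, -0.1]
grip_width: 0.0228
gripper_force: 69.9
```

Request:
move_arm(motion=[[[0,0,0],[0,0,0]],[[0,0,0],[0,0,0]],[[0,0,0],[0,0,0]],[[0,0,0],[0,0,0]],[[0,0,0],[0,0,0]],[[0,0,0],[0,0,0]],[[0,0,-0.2],[0,0,0]],[[0,0,-0.4],[0,0,0]],[[0,0,-0.5],[0,0,0]],[[0,0,-0.5],[0,0,0]],[[0,0,-0.5],[0,0,0]],[[0,0,-0.5],[0,0,0]],[[0,0,-0.3],[0,0,0]],[[0,0,0],[0,0,0]],[[0,0,0],[0,0,0]]], claw=0.4)

```text
time_s: 46.15
position: [0.5959, 0.0143, 0.1886]
tool_rot: [[0.996, -0.091, -0.0], [-0.091, -0.996, 0.0], [-0.0, -0.0, -1.0]]
ft_force: [-0.3, 0.6, 0.2]
grip_width: 0.0512
gripper_force: 0.0
```

```bash
python3 go.py .5510 -.2257 .185;python3 red.py h
```

```text
t 46.15 p [0.5959 0.0143 0.1886] gw 0.0512 F [-0.3  0.6  0.2] q6 85.0
shift units (after turn) [-0.451  4.862  0.071] turn units [-0.     0.001  0.007]
top [314.5 227.9] [310, 225, 10, 6, 39] [0.0207 0.0768] [0.6   0.013 0.056]
top [406.3 242.2] [400, 236, 13, 14, 125] [0.0864 0.1141] [ 0.548 -0.222  0.111]
top [404.8 272.1] [398, 264, 14, 17, 168] [0.0536 0.1137] [ 0.471 -0.215  0.103]
side [362.5 179.8] [356, 173, 14, 13, 123] [0.0876 0.1114] [ 0.547 -0.219  0.1  ]
side [392.  190.1] [386, 184, 13, 14, 105] [0.0891 0.1109] [ 0.467 -0.212  0.1  ]
```

Request:
move_arm(motion=[[[-0.05,0.3,0],[0,0,0.007]],[[-0.05,0.6,0],[0,0,0]],[[-0.05,0.65,0],[0,0,0]],[[-0.05,0.65,0],[0,0,0]],[[-0.05,0.65,0],[0,0,0]],[[-0.05,0.65,0],[0,0,0]],[[-0.05,0.65,0],[0,0,0]],[[-0.05,0.45,0],[0,0,0]],[[-0.05,0.26,0.05],[0,0,0]],[[0,0,0],[0,0,0]],[[0,0,0],[0,0,0]],[[0,0,0],[0,0,0]]])

```text
time_s: 47.45
position: [0.5515, -0.2246, 0.1862]
tool_rot: [[0.996, -0.091, -0.0], [-0.091, -0.996, 0.0], [-0.0, -0.0, -1.0]]
ft_force: [0.8, -0.1, -0.4]
grip_width: 0.051
gripper_force: 0.0
```

```bash
python3 go.py .5510 -.2257 .108
```

```text
t 47.45 p [ 0.5515 -0.2246  0.1862] gw 0.051 F [ 0.8 -0.1 -0.4] q6 62.0
shift units (after turn) [-0.008  0.023  1.563] turn units [-0.002  0.001  0.009]
```

Request:
move_arm(motion=[[[-0.01,0.01,0.2],[0,0,0]],[[0,0,0.35],[0,0,0]],[[0,0,0.35],[0,0,0]],[[0,0,0.3],[0,0,0]],[[0,0,0.26],[0,0,0]],[[0,0,0.1],[0,0,0]],[[0,0,0],[0,0,0]],[[0,0,0],[0,0,0]]])

```text
time_s: 48.25
position: [0.5511, -0.2261, 0.1087]
tool_rot: [[0.996, -0.092, 0.001], [-0.092, -0.996, -0.001], [0.001, 0.0, -1.0]]
ft_force: [-0.5, 0.1, -0.4]
grip_width: 0.0515
gripper_force: 0.0
```

Request:
move_arm(motion=[[[0,0,0],[0,0,0]],[[0,0,0],[0,0,0]],[[0,0,0],[0,0,0]],[[0,0,0],[0,0,0]],[[0,0,0],[0,0,0]],[[0,0,0],[0,0,0]],[[0,0,0],[0,0,0]],[[0,0,0],[0,0,0]],[[0,0,0],[0,0,0]]], claw=1, force=70)

```text
time_s: 49.15
position: [0.5511, -0.2264, 0.109]
tool_rot: [[0.996, -0.092, 0.001], [-0.092, -0.996, -0.001], [0.002, 0.001, -1.0]]
ft_force: [0.4, -1.2, 6.5]
grip_width: 0.0222
gripper_force: 68.8
```

Request:
move_arm(motion=[[[0,0.0286,-0.003],[0.5,0,0]],[[0,0.0286,-0.003],[0.5,0,0]],[[0,-0.0286,-0.003],[-0.5,0,0]],[[0,-0.0286,-0.003],[-0.5,0,0]],[[0,-0.0286,-0.003],[-0.5,0,0]],[[0,-0.0286,-0.003],[-0.5,0,0]],[[0,0.0286,-0.003],[0.5,0,0]],[[0,0.0286,-0.003],[0.5,0,0]],[[0,0.0286,-0.003],[0.5,0,0]],[[0,0.0286,-0.003],[0.5,0,0]],[[0,-0.0286,-0.003],[-0.5,0,0]],[[0,-0.0286,-0.003],[-0.5,0,0]],[[0,-0.0286,-0.003],[-0.5,0,0]],[[0,-0.0286,-0.003],[-0.5,0,0]],[[0,0.0286,-0.003],[0.5,0,0]],[[0,0.0286,-0.003],[0.5,0,0]],[[0,0,0],[0,0,0]]])

```text
time_s: 50.85
position: [0.5508, -0.2271, 0.1113]
tool_rot: [[0.996, -0.094, 0.0], [-0.094, -0.996, 0.001], [0.0, -0.001, -1.0]]
ft_force: [0.1, 1.0, 1.2]
grip_width: 0.0224
gripper_force: 69.4
```

```bash
python3 go.py .5510 -.2257 .108; python3 red.py i
```

```text
t 50.85 p [ 0.5508 -0.2271  0.1113] gw 0.0224 F [0.1 1.  1.2] q6 62.0
shift units (after turn) [ 0.002 -0.028  0.066] turn units [-0.006 -0.002 -0.012]
top [314.1 231.2] [309, 226, 11, 11, 96] [0.0217 0.0493] [0.594 0.014 0.039]
side [365.7 179.7] [360, 172, 10, 15, 55] [0.0872 0.113 ] [ 0.54  -0.222  0.1  ]
side [391.6 190.9] [385, 184, 13, 13, 93] [0.0879 0.1109] [ 0.467 -0.211  0.099]
```

Request:
move_arm(motion=[[[0,0.02,-0.004],[0.5,0,0]],[[0,0.02,-0.004],[0.5,0,0]],[[0,-0.0286,-0.004],[-0.5,0,0]],[[0,-0.0286,-0.004],[-0.5,0,0]],[[0,-0.0286,-0.004],[-0.5,0,0]],[[0,-0.0286,-0.004],[-0.5,0,0]],[[0,0.0286,-0.004],[0.5,0,0]],[[0,0.0286,-0.004],[0.5,0,0]],[[0,0.0286,-0.004],[0.5,0,0]],[[0,0.0286,-0.004],[0.5,0,0]],[[0,-0.0286,-0.004],[-0.5,0,0]],[[0,-0.0286,-0.004],[-0.5,0,0]],[[0,-0.0286,-0.004],[-0.5,0,0]],[[0,-0.0286,-0.004],[-0.5,0,0]],[[0,0.0286,-0.004],[0.5,0,0]],[[0,0.0286,-0.004],[0.5,0,0]],[[0,0,0],[0,0,0]]])

```text
time_s: 52.65
position: [0.5509, -0.2261, 0.1153]
tool_rot: [[0.996, -0.094, 0.0], [-0.094, -0.996, -0.001], [0.0, 0.001, -1.0]]
ft_force: [-0.4, -1.1, 0.6]
grip_width: 0.0224
gripper_force: 69.6
```

```bash
python3 go.py .5510 -.2257 .108; python3 red.py i2
```

```text
t 52.65 p [ 0.5509 -0.2261  0.1153] gw 0.0224 F [-0.4 -1.1  0.6] q6 62.0
shift units (after turn) [ 0.001 -0.009  0.147] turn units [ 0.009 -0.003 -0.008]
top [314.1 231.2] [309, 226, 11, 11, 97] [0.0213 0.0477] [0.594 0.014 0.039]
side [364.7 179.8] [357, 171, 12, 16, 67] [0.0876 0.1178] [ 0.541 -0.219  0.102]
side [391.9 190.8] [386, 184, 13, 14, 99] [0.0885 0.1101] [ 0.466 -0.211  0.099]
```

Request:
move_arm(motion=[[[0,0.024,-0.005],[0.5,0,0]],[[0,0.024,-0.005],[0.5,0,0]],[[0,-0.0286,-0.005],[-0.5,0,0]],[[0,-0.0286,-0.005],[-0.5,0,0]],[[0,-0.0286,-0.005],[-0.5,0,0]],[[0,-0.0286,-0.005],[-0.5,0,0]],[[0,0.0286,-0.005],[0.5,0,0]],[[0,0.0286,-0.005],[0.5,0,0]],[[0,0.0286,-0.005],[0.5,0,0]],[[0,0.0286,-0.005],[0.5,0,0]],[[0,-0.0286,-0.005],[-0.5,0,0]],[[0,-0.0286,-0.005],[-0.5,0,0]],[[0,-0.0286,-0.005],[-0.5,0,0]],[[0,-0.0286,-0.005],[-0.5,0,0]],[[0,0.0286,-0.005],[0.5,0,0]],[[0,0.0286,-0.005],[0.5,0,0]],[[0,0,0],[0,0,0]]])

```text
time_s: 54.45
position: [0.551, -0.2255, 0.1204]
tool_rot: [[0.996, -0.093, 0.001], [-0.093, -0.996, -0.002], [0.001, 0.002, -1.0]]
ft_force: [1.2, -1.3, 1.9]
grip_width: 0.0226
gripper_force: 70.0
```

```bash
python3 go.py .5510 -.2257 .108; python3 red.py i3
```

```text
t 54.45 p [ 0.551  -0.2255  0.1204] gw 0.0226 F [ 1.2 -1.3  1.9] q6 62.0
shift units (after turn) [-0.     0.004  0.248] turn units [ 0.012 -0.006 -0.007]
top [314.1 231.2] [309, 226, 11, 11, 95] [0.022  0.0484] [0.594 0.014 0.039]
side [364.3 179.3] [357, 169, 12, 18, 85] [0.0879 0.1221] [ 0.542 -0.218  0.103]
side [391.8 190.9] [386, 184, 13, 13, 97] [0.0886 0.1108] [ 0.467 -0.211  0.099]
```

Request:
move_arm(motion=[[[0,0.0286,-0.006],[0.5,0,0]],[[0,-0.0286,-0.006],[-0.5,0,0]],[[0,-0.0286,-0.006],[-0.5,0,0]],[[0,0.0286,-0.006],[0.5,0,0]],[[0,0,-0.02],[0,0,0]],[[0,0,-0.02],[0,0,0]],[[0,0,-0.04],[0,0,0]],[[0,0,-0.06],[0,0,0]],[[0,0,-0.1],[0,0,0]],[[0,0,-0.2],[0,0,0]],[[0,0,-0.3],[0,0,0]],[[0,0,-0.3],[0,0,0]],[[0,0,-0.3],[0,0,0]],[[0,0,0],[0,0,0]],[[0,0,0],[0,0,0]]])

```text
time_s: 56.05
position: [0.5508, -0.2247, 0.1887]
tool_rot: [[0.996, -0.092, 0.0], [-0.092, -0.996, -0.0], [0.0, 0.0, -1.0]]
ft_force: [-0.2, 0.4, -0.7]
grip_width: 0.0227
gripper_force: 69.8
```

```bash
python3 dish.py side; python3 red.py j; python3 go.py .551 .020 .187
```

```text
dish [312.63744741 266.54032258] ((544.1703491210938, 29.95526123046875), (133.26612854003906, 168.9842987060547), 82.33015441894531)
rim pts 457 ((548.7520751953125, 21.964263916015625), (123.42017364501953, 161.02061462402344), 82.04639434814453)
dish [316.41503474 422.68351232] ((339.7422180175781, 355.19677734375), (69.426513671875, 69.13704681396484), 72.8384780883789)
rim pts 1453 ((341.77130126953125, 351.52008056640625), (64.21128845214844, 64.56639862060547), 72.57610321044922)
top [314.1 231.2] [309, 226, 11, 11, 97] [0.0216 0.049 ] [0.592 0.015 0.051]
side [365.9 155.8] [358, 145, 14, 19, 106] [0.1518 0.1883] [ 0.542 -0.216  0.167]
side [391.9 190.8] [386, 184, 12, 14, 94] [0.0892 0.1108] [ 0.466 -0.21   0.1  ]
t 56.2 p [ 0.5506 -0.2246  0.1878] gw 0.0224 F [-0.2  0.  -0.4] q6 62.0
shift units (after turn) [-0.445 -4.873  0.016] turn units [-0.005  0.01  -0.   ]
```

View pics/side_j.png

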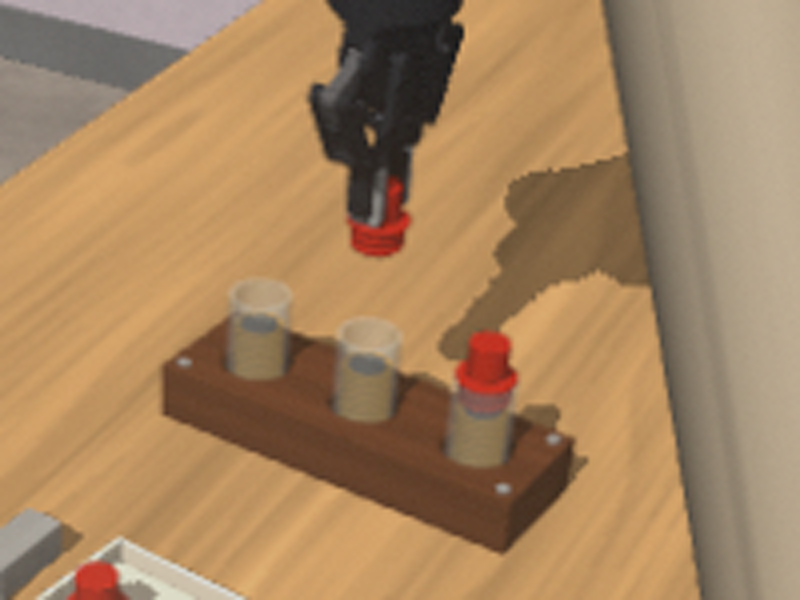

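Two tubes (crop 258,330 and 368,370) stand open and home, the bung is in the gripper, and the first bung stands in the dish at (97,580).

Request:
move_arm(motion=[[[-0.04,-0.3,0],[0,0,0]],[[-0.05,-0.6,0],[0,0,0]],[[-0.05,-0.65,0],[0,0,0]],[[-0.05,-0.65,0],[0,0,0]],[[-0.05,-0.65,0],[0,0,0]],[[-0.05,-0.65,0],[0,0,0]],[[-0.05,-0.65,0],[0,0,0]],[[-0.05,-0.45,0],[0,0,0]],[[-0.05,-0.27,0],[0,0,0]],[[0,0,0.3],[0,0,0]],[[0,0,0.5],[0,0,0]],[[0,0,0.5],[0,0,0]],[[0,0,0.5],[0,0,0]],[[0,0,0.4],[0,0,0]],[[0,0,0.3],[0,0,0]],[[0,0,0],[0,0,0]],[[0,0,0],[0,0,0]]])

```text
time_s: 57.9
position: [0.5515, 0.0197, 0.0639]
tool_rot: [[0.996, -0.093, -0.0], [-0.093, -0.996, 0.0], [-0.0, -0.0, -1.0]]
ft_force: [0.7, -0.0, -0.7]
grip_width: 0.0229
gripper_force: 69.8
```

```bash
python3 go.py .551 .020 .044
```

```text
t 57.9 p [0.5515 0.0197 0.0639] gw 0.0229 F [ 0.7 -0.  -0.7] q6 85.0
shift units (after turn) [-0.011 -0.004  0.398] turn units [-0.     0.    -0.001]
```

Request:
move_arm(motion=[[[0,0,0.1],[0,0,0]],[[0,0,0.1],[0,0,0]],[[0,0,0.1],[0,0,0]],[[0,0,0.06],[0,0,0]],[[0,0,0.03],[0,0,0]],[[0,0,0],[0,0,0]],[[0,0,0],[0,0,0]]])

```text
time_s: 58.6
position: [0.5516, 0.0197, 0.0441]
tool_rot: [[0.996, -0.092, 0.0], [-0.092, -0.996, -0.0], [0.0, 0.0, -1.0]]
ft_force: [-0.0, 0.2, -0.2]
grip_width: 0.0227
gripper_force: 69.8
```

Request:
move_arm(motion=[[[0,0,0],[0,0,0]],[[0,0,0],[0,0,0]],[[0,0,0],[0,0,0]],[[0,0,0],[0,0,0]],[[0,0,0],[0,0,0]],[[0,0,0],[0,0,0]],[[0,0,-0.2],[0,0,0]],[[0,0,-0.4],[0,0,0]],[[0,0,-0.5],[0,0,0]],[[0,0,-0.5],[0,0,0]],[[0,0,-0.5],[0,0,0]],[[0,0,-0.5],[0,0,0]],[[0,0,-0.3],[0,0,0]],[[0,0,0],[0,0,0]],[[0,0,0],[0,0,0]]], claw=0.4)

```text
time_s: 60.1
position: [0.5513, 0.0198, 0.189]
tool_rot: [[0.996, -0.092, -0.0], [-0.092, -0.996, -0.0], [-0.0, 0.0, -1.0]]
ft_force: [-0.3, -0.1, 0.2]
grip_width: 0.0511
gripper_force: 0.0
```

```bash
python3 go.py .4715 -.2180 .185;python3 red.py k
```

```text
t 60.1 p [0.5513 0.0198 0.189 ] gw 0.0511 F [-0.3 -0.1  0.2] q6 85.0
shift units (after turn) [-1.149  4.882  0.08 ] turn units [ 0.  0. -0.]
top [312.4 248.7] [307, 246, 12, 7, 68] [0.0221 0.3122] [0.542 0.02  0.065]
top [404.8 272. ] [398, 265, 14, 16, 159] [0.0834 0.1133] [ 0.472 -0.217  0.097]
side [392.  189.9] [385, 184, 14, 13, 115] [0.0882 0.1113] [ 0.467 -0.213  0.101]
```

Request:
move_arm(motion=[[[-0.08,0.3,0],[0,0,0]],[[-0.13,0.6,0],[0,0,0]],[[-0.15,0.65,0],[0,0,0]],[[-0.15,0.65,0],[0,0,0]],[[-0.15,0.65,0],[0,0,0]],[[-0.15,0.65,0],[0,0,0]],[[-0.15,0.65,0],[0,0,0]],[[-0.13,0.45,0],[0,0,0]],[[-0.06,0.27,0.06],[0,0,0]],[[0,0,0],[0,0,0]],[[0,0,0],[0,0,0]],[[0,0,0],[0,0,0]]])

```text
time_s: 61.4
position: [0.472, -0.2165, 0.186]
tool_rot: [[0.996, -0.091, -0.0], [-0.091, -0.996, 0.0], [-0.0, -0.0, -1.0]]
ft_force: [-0.0, 0.8, 0.3]
grip_width: 0.0512
gripper_force: 0.0
```

```bash
python3 go.py .4715 -.2180 .108
```

```text
t 61.4 p [ 0.472  -0.2165  0.186 ] gw 0.0512 F [-0.   0.8  0.3] q6 58.0
shift units (after turn) [-0.007  0.031  1.559] turn units [-0.003  0.002  0.009]
```

Request:
move_arm(motion=[[[-0.01,0.02,0.2],[0,0,0]],[[0,0,0.35],[0,0,0]],[[0,0,0.35],[0,0,0]],[[0,0,0.3],[0,0,0]],[[0,0,0.26],[0,0,0]],[[0,0,0.1],[0,0,0]],[[0,0,0],[0,0,0]],[[0,0,0],[0,0,0]]])

```text
time_s: 62.2
position: [0.4714, -0.2183, 0.1084]
tool_rot: [[0.996, -0.092, 0.0], [-0.092, -0.996, -0.0], [0.001, 0.0, -1.0]]
ft_force: [0.5, 0.5, 0.1]
grip_width: 0.051
gripper_force: 0.0
```

Request:
move_arm(motion=[[[0,0,0],[0,0,0]],[[0,0,0],[0,0,0]],[[0,0,0],[0,0,0]],[[0,0,0],[0,0,0]],[[0,0,0],[0,0,0]],[[0,0,0],[0,0,0]],[[0,0,0],[0,0,0]],[[0,0,0],[0,0,0]],[[0,0,0],[0,0,0]]], claw=1, force=70)

```text
time_s: 63.1
position: [0.4715, -0.2188, 0.1088]
tool_rot: [[0.996, -0.092, 0.001], [-0.092, -0.996, -0.001], [0.001, 0.001, -1.0]]
ft_force: [-0.5, -1.4, 6.4]
grip_width: 0.0224
gripper_force: 68.6
```

Request:
move_arm(motion=[[[0,0.0286,-0.003],[0.5,0,0]],[[0,0.0286,-0.003],[0.5,0,0]],[[0,-0.0286,-0.003],[-0.5,0,0]],[[0,-0.0286,-0.003],[-0.5,0,0]],[[0,-0.0286,-0.003],[-0.5,0,0]],[[0,-0.0286,-0.003],[-0.5,0,0]],[[0,0.0286,-0.003],[0.5,0,0]],[[0,0.0286,-0.003],[0.5,0,0]],[[0,0.0286,-0.003],[0.5,0,0]],[[0,0.0286,-0.003],[0.5,0,0]],[[0,-0.0286,-0.003],[-0.5,0,0]],[[0,-0.0286,-0.003],[-0.5,0,0]],[[0,-0.0286,-0.003],[-0.5,0,0]],[[0,-0.0286,-0.003],[-0.5,0,0]],[[0,0.0286,-0.003],[0.5,0,0]],[[0,0.0286,-0.003],[0.5,0,0]],[[0,0,0],[0,0,0]]])

```text
time_s: 64.8
position: [0.4712, -0.2194, 0.1113]
tool_rot: [[0.996, -0.094, 0.001], [-0.094, -0.996, 0.001], [0.001, -0.001, -1.0]]
ft_force: [1.4, 0.8, 0.7]
grip_width: 0.0225
gripper_force: 69.5
```

```bash
python3 go.py .4715 -.2180 .108; python3 red.py l
```

```text
t 64.8 p [ 0.4712 -0.2194  0.1113] gw 0.0225 F [1.4 0.8 0.7] q6 57.0
shift units (after turn) [ 0.003 -0.027  0.066] turn units [-0.004 -0.004 -0.012]
top [314.  231.1] [309, 226, 11, 11, 96] [0.0207 0.0487] [0.594 0.014 0.039]
top [312.4 247.2] [307, 242, 12, 11, 101] [0.0197 0.047 ] [0.55  0.02  0.038]
side [395.4 189.8] [393, 183, 6, 14, 41] [0.0904 0.1129] [ 0.46  -0.216  0.101]
```

Request:
move_arm(motion=[[[0,0.02,-0.004],[0.5,0,0]],[[0,0.02,-0.004],[0.5,0,0]],[[0,-0.0286,-0.004],[-0.5,0,0]],[[0,-0.0286,-0.004],[-0.5,0,0]],[[0,-0.0286,-0.004],[-0.5,0,0]],[[0,-0.0286,-0.004],[-0.5,0,0]],[[0,0.0286,-0.004],[0.5,0,0]],[[0,0.0286,-0.004],[0.5,0,0]],[[0,0.0286,-0.004],[0.5,0,0]],[[0,0.0286,-0.004],[0.5,0,0]],[[0,-0.0286,-0.004],[-0.5,0,0]],[[0,-0.0286,-0.004],[-0.5,0,0]],[[0,-0.0286,-0.004],[-0.5,0,0]],[[0,-0.0286,-0.004],[-0.5,0,0]],[[0,0.0286,-0.004],[0.5,0,0]],[[0,0.0286,-0.004],[0.5,0,0]],[[0,0,0],[0,0,0]]])

```text
time_s: 66.6
position: [0.4714, -0.2184, 0.1153]
tool_rot: [[0.996, -0.093, 0.0], [-0.093, -0.996, -0.001], [0.001, 0.001, -1.0]]
ft_force: [0.7, -1.8, 0.4]
grip_width: 0.0226
gripper_force: 69.6
```

Request:
move_arm(motion=[[[0,0.024,-0.005],[0.5,0,0]],[[0,0.024,-0.005],[0.5,0,0]],[[0,-0.0286,-0.005],[-0.5,0,0]],[[0,-0.0286,-0.005],[-0.5,0,0]],[[0,-0.0286,-0.005],[-0.5,0,0]],[[0,-0.0286,-0.005],[-0.5,0,0]],[[0,0.0286,-0.005],[0.5,0,0]],[[0,0.0286,-0.005],[0.5,0,0]],[[0,0.0286,-0.005],[0.5,0,0]],[[0,0.0286,-0.005],[0.5,0,0]],[[0,-0.0286,-0.005],[-0.5,0,0]],[[0,-0.0286,-0.005],[-0.5,0,0]],[[0,-0.0286,-0.005],[-0.5,0,0]],[[0,-0.0286,-0.005],[-0.5,0,0]],[[0,0.0286,-0.005],[0.5,0,0]],[[0,0.0286,-0.005],[0.5,0,0]],[[0,0,0],[0,0,0]]])

```text
time_s: 68.3
position: [0.4715, -0.2179, 0.1203]
tool_rot: [[0.996, -0.094, 0.001], [-0.094, -0.996, -0.003], [0.001, 0.003, -1.0]]
ft_force: [1.2, -0.7, 1.7]
grip_width: 0.0227
gripper_force: 70.2
```

```bash
python3 go.py .4715 -.2180 .108; python3 red.py m
```

```text
t 68.3 p [ 0.4715 -0.2179  0.1203] gw 0.0227 F [ 1.2 -0.7  1.7] q6 58.0
shift units (after turn) [0.001 0.002 0.247] turn units [ 0.018 -0.006 -0.009]
top [314.1 231.2] [309, 226, 11, 11, 96] [0.0209 0.0491] [0.594 0.014 0.038]
top [312.3 247.2] [307, 242, 12, 11, 100] [0.0207 0.0489] [0.547 0.02  0.062]
side [395.6 186.1] [393, 180, 6, 13, 40] [0.0988 0.1223] [ 0.461 -0.216  0.112]
side [391.1 195. ] [385, 192, 13, 6, 38] [0.0862 0.0987] [ 0.465 -0.204  0.092]
```

Request:
move_arm(motion=[[[0,0.0286,-0.006],[0.5,0,0]],[[0,-0.0286,-0.006],[-0.5,0,0]],[[0,-0.0286,-0.006],[-0.5,0,0]],[[0,0.0286,-0.006],[0.5,0,0]],[[0,0,-0.02],[0,0,0]],[[0,0,-0.02],[0,0,0]],[[0,0,-0.04],[0,0,0]],[[0,0,-0.06],[0,0,0]],[[0,0,-0.1],[0,0,0]],[[0,0,-0.2],[0,0,0]],[[0,0,-0.3],[0,0,0]],[[0,0,-0.3],[0,0,0]],[[0,0,-0.3],[0,0,0]],[[0,0,0],[0,0,0]],[[0,0,0],[0,0,0]]])

```text
time_s: 69.9
position: [0.4712, -0.217, 0.1886]
tool_rot: [[0.996, -0.092, 0.0], [-0.092, -0.996, -0.0], [0.0, 0.0, -1.0]]
ft_force: [-0.2, 0.1, -1.1]
grip_width: 0.0225
gripper_force: 70.0
```

```bash
python3 dish.py side; python3 red.py n; python3 go.py .506 .026 .187
```

```text
dish [312.9984171  267.50613376] ((544.9908447265625, 29.83706283569336), (133.20359802246094, 170.71099853515625), 82.29725646972656)
rim pts 453 ((548.9620971679688, 21.581695556640625), (122.45418548583984, 162.55519104003906), 82.2651138305664)
dish [316.44723618 422.82914573] ((339.798095703125, 355.1795654296875), (69.426513671875, 69.25395965576172), 72.8384780883789)
rim pts 1437 ((341.3895263671875, 351.65667724609375), (64.12593078613281, 63.935699462890625), 73.12886810302734)
top [314.1 231.2] [309, 226, 11, 11, 98] [0.0193 0.0482] [0.588 0.015 0.075]
top [312.4 247.2] [307, 242, 12, 11, 100] [0.0217 0.0478] [0.55  0.02  0.039]
side [396.1 166.3] [388, 155, 14, 19, 112] [0.1524 0.1884] [ 0.46  -0.2    0.172]
t 70.05 p [ 0.471  -0.2169  0.1878] gw 0.0226 F [-0.7 -0.1 -0.3] q6 57.0
shift units (after turn) [ 0.248 -4.902  0.015] turn units [-0.005  0.009 -0.   ]
```

Request:
move_arm(motion=[[[0.03,-0.3,0],[0,0,0]],[[0.03,-0.6,0],[0,0,0]],[[0.03,-0.65,0],[0,0,0]],[[0.03,-0.65,0],[0,0,0]],[[0.03,-0.65,0],[0,0,0]],[[0.03,-0.65,0],[0,0,0]],[[0.02,-0.65,0],[0,0,0]],[[0.02,-0.45,0],[0,0,0]],[[0.02,-0.3,0],[0,0,0]],[[0,0,0.3],[0,0,0]],[[0,0,0.5],[0,0,0]],[[0,0,0.5],[0,0,0]],[[0,0,0.5],[0,0,0]],[[0,0,0.4],[0,0,0]],[[0,0,0.3],[0,0,0]],[[0,0,0],[0,0,0]],[[0,0,0],[0,0,0]]])

```text
time_s: 71.75
position: [0.5058, 0.0263, 0.0637]
tool_rot: [[0.996, -0.092, -0.0], [-0.092, -0.996, 0.0], [-0.0, -0.0, -1.0]]
ft_force: [-1.0, -0.3, -1.0]
grip_width: 0.0221
gripper_force: 70.0
```

```bash
python3 go.py .506 .026 .044
```

```text
t 71.75 p [0.5058 0.0263 0.0637] gw 0.0221 F [-1.  -0.3 -1. ] q6 85.0
shift units (after turn) [0.004 0.006 0.394] turn units [-0.001  0.002  0.002]
```

Place, release, then rise and back away to the side so that the cameras see everything.

Request:
move_arm(motion=[[[0,0,0.1],[0,0,0]],[[0,0,0.1],[0,0,0]],[[0,0,0.1],[0,0,0]],[[0,0,0.06],[0,0,0]],[[0,0,0.03],[0,0,0]],[[0,0,0],[0,0,0]],[[0,0,0],[0,0,0]]])

```text
time_s: 72.45
position: [0.506, 0.0257, 0.044]
tool_rot: [[0.996, -0.092, 0.0], [-0.092, -0.996, 0.0], [0.0, -0.0, -1.0]]
ft_force: [0.2, -0.1, -0.7]
grip_width: 0.0226
gripper_force: 70.0
```

Request:
move_arm(motion=[[[0,0,0],[0,0,0]],[[0,0,0],[0,0,0]],[[0,0,0],[0,0,0]],[[0,0,0],[0,0,0]],[[0,0,0],[0,0,0]],[[0,0,0],[0,0,0]],[[0,0,-0.2],[0,0,0]],[[0,0,-0.4],[0,0,0]],[[0,0,-0.5],[0,0,0]],[[0,0,-0.5],[0,0,0]],[[0,0,-0.5],[0,0,0]],[[0,0,-0.5],[0,0,0]],[[0,0,-0.5],[0,0,0]],[[0,0,-0.5],[0,0,0]],[[0,0,0],[0,0,0]]], claw=0.4)

```text
time_s: 73.95
position: [0.5068, 0.0257, 0.2277]
tool_rot: [[0.996, -0.092, 0.007], [-0.092, -0.996, -0.001], [0.007, 0.001, -1.0]]
ft_force: [0.7, 0.1, -0.4]
grip_width: 0.0513
gripper_force: 0.0
```

Request:
move_arm(motion=[[[-0.1,0.5,0],[0,0,0]],[[-0.2,0.7,0],[0,0,0]],[[-0.2,0.7,0],[0,0,0]],[[-0.2,0.7,0],[0,0,0]],[[-0.2,0.7,0],[0,0,0]],[[-0.2,0.7,0],[0,0,0]],[[-0.2,0.7,0],[0,0,0]],[[-0.2,0.7,0],[0,0,0]],[[-0.2,0.7,0],[0,0,0]],[[-0.2,0.7,0],[0,0,0]],[[-0.2,0.7,0],[0,0,0]],[[-0.2,0.6,0],[0,0,0]],[[-0.1,0.3,0],[0,0,0]],[[0,0,0],[0,0,0]],[[0,0,0],[0,0,0]]])

```text
time_s: 75.45
position: [0.3478, -0.3804, 0.2238]
tool_rot: [[0.996, -0.092, -0.0], [-0.092, -0.996, 0.001], [-0.0, -0.001, -1.0]]
ft_force: [-0.4, -0.2, 0.5]
grip_width: 0.0513
gripper_force: 0.0
```

```bash
python3 red.py o; python3 - <<'E'
from rig import viewer
import cv2
for n in("side","top"): cv2.imwrite(f"pics/{n}_end.png",viewer.get_image(n)["frame"][:,:,::-1])
E
```

```text
top [314.1 231.2] [309, 226, 11, 11, 96] [0.0222 0.0485] [0.59  0.015 0.064]
top [312.4 247.2] [307, 242, 12, 11, 101] [0.02   0.0472] [0.55  0.02  0.037]
top [310.8 263.7] [305, 259, 12, 11, 100] [0.0213 0.0482] [0.505 0.025 0.038]
```

View pics/top_end.png

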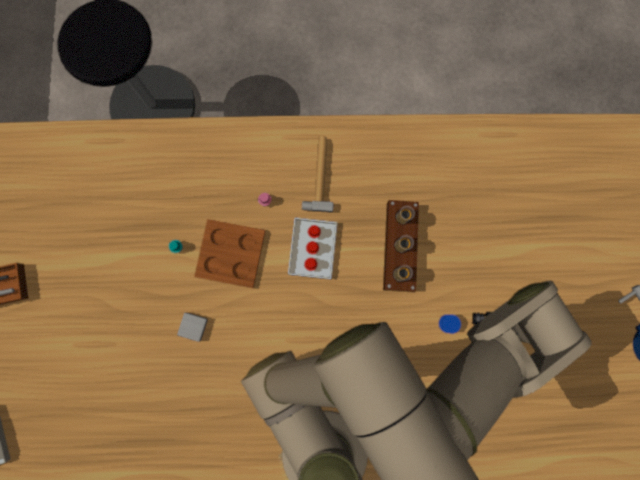

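View pics/side_end.png

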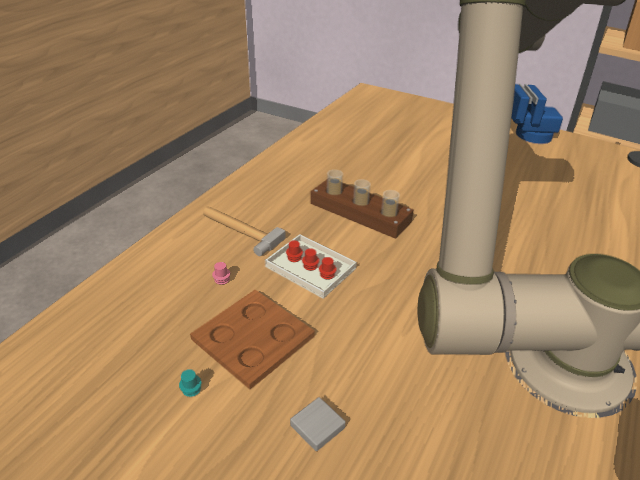

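Three open tubes stand home in the block at top view (405,214), (404,243) and (403,272). The three red bungs are in the dish at (314,231), (312,247) and (311,264). Hammer, anvil and spool are where they were, and the gripper touches nothing.

```bash
python3 -c "
from rig import env
print(env.close_job())"
```

```text
the job is handed in; nothing more can be done
None
```

All three tubes stand open and home in the bench block and their three bungs are in the white dish; the anvil, hammer and spool look unmoved in the last pictures, and the job is handed in (no score came back).

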